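Rock a tight plug-in module out of its test carrier

TASK

The taller of the two plug-in modules is stuck tight in its socket on the aluminium carrier, and the carrier only rests on the bench, so pulling straight up would just lift the carrier too. Grip the tall module and rock it to and fro along the long side of its foot, a few degrees at a time, until it works free; the carrier must stay where it is on the bench, the low module must stay plugged in and the things lying around must be left alone. Finish still holding the tall module upright just clear of its socket, about 2 cm straight above it, and do not put it down or let go.

Things in the scene. Friction and masses are not known exactly. Their poses are not given: they have to be found in the camera images.
- tall_center (a point): Centre (half-way up) of the tall plug-in module: loose, about 0.15 kg, 82 mm tall. Black foot 24 mm (x) by 50 mm (y), 26 mm high; above it a grey housing 24 mm (x) by 44 mm (y), 26 to 82 mm above the underside, three black grooves on its flat top. Own axes, z up, parallel to the carrier's at the start. To rock it, grip the housing across its 44 mm (y).
- tall_foot (a point): Centre of the underside of the tall module's foot, 41 mm below tall_center; same axes. It starts on the socket floor, 12 mm above the bench. Seated, the module can lean about 10 degrees either way about the carrier's x axis. Raising one end of the foot, with the other end as pivot, slides it up past its strip; an end is free once raised some 18 mm.
- low_center (a point): Centre (half-way up) of the low plug-in module: same foot and colours, but only 48 mm tall in all and with a round black spot on top. It sits in the other socket and stays there.
- carrier: Aluminium plate, 220 mm (x) by 160 mm (y) by 12 mm thick, lying loose on the bench, about 1.3 kg without the modules; origin at the centre of its underside, z up. On it stand two black sockets side by side along its x, 84 mm apart centre to centre: open-topped frames 37 mm (x) by 77 mm (y) outside, 27 by 53 mm inside, 24 mm deep; the floor is the plate.
- socket_a (a point): Centre of the mouth of the socket on the carrier's -x side, 36 mm above the carrier's underside. Either socket may hold the tall module.
- socket_b (a point): The same for the socket on the +x side. At each y end of a socket a round brass spring strip, 18 mm above its floor, presses on the end of the foot with about 18 N and stands 1.5 mm proud of the end wall. Friction there is about 11 N at each end: both ends together hold more than the carrier weighs, one end alone less.
- screwdriver: A loose black-handled screwdriver lying on the bench, to be left alone; origin at its middle underneath.
- basket: A loose white slatted plastic basket, 100 x 140 x 60 mm, to be left alone; origin at the centre of its underside.
- spool: A loose grey empty reel, 50 mm across and 30 mm high, to be left alone; origin at the centre of its underside.
Mind the look-alikes: they are no part of the job. Leave any turquoise look-alike of the part that bears low_center alone.

How it is judged:
By the outcome, as a careful person would: the job done as asked, in the order asked, and still so for the second after the job is handed in, while the arm keeps its last pose, push and grip.
It also fails if it takes over 43 s, if anything falls off the work surface, if the arm or the gripper's body presses on something with over 40 N, if the wrist force passes 120 N, or if a joint passes its speed limit or range.

ROBOT

A 7-joint arm with a two-finger parallel gripper is mounted at the origin on the work surface. World frame = base frame: x ahead of the robot, y to its left, z up, the work surface at z = 0. Lengths are in m, angles in rad, forces in N, time in s.
With the tool pointing down it reaches from about 0.425 to 0.875 m from the base axis. Payload 9.9 kg.
Tool frame: the origin (TCP) lies at the very end of the fingers, on their centre line; the grasp point (between the pads) lies 19 mm behind it (grasp_offset is the distance from the TCP to the grasp point, in m); x points along the fingers, y is the direction in which the jaws open and shut, and the axes are right-handed (so a half turn about x gives the same grasp; the last joint's range is limited). The gripper opens to 85 mm and grips with 20 to 120 N. Pads are 22 mm wide; open, the fingers measure 114 mm over their backs; the gripper's body (76 mm by 85 mm) begins 54 mm behind the grasp point. The pads swing forward as they close: fully open they stand 13 mm farther back than shut.
Start: joints at [-1.357, 0.576, 0.025, 1.437, -0.015, 1.129, -0.057], TCP at [0.198, 0.645, 0.199] pointing down, gripper open.
Joint ranges: [-2.76, 2.76], [-0.34, 2.15], [-1.52, 1.57], [0.19, 2.46], [-1.09, 4.23], [0.17, 1.99], [-2.82, 2.82]. Speed limits (rad/s): [2.22, 2.22, 3.01, 3.01, 3.14, 3.14, 3.14].

INTERFACE

Orientations are given as a unit quaternion [x, y, z, w].
In Python, from workcell import * gives the robot as it stands. The module is installed in compiled form; this text tells all that it offers.
- The arm moves only by the tool apply_moves, never from a script. Its argument "plan" is one flat list of numbers, 5 for each row, row after row: the shift along the world's x, y, z in cm, then the turn about the world's z in degrees, then the opening, from 0 (shut) to 1 (fully open). In form: [tx, ty, tz, turn, hand, tx, ty, tz, turn, hand, ...]. A call has 1 to 10 rows; each row shifts and turns the commanded pose from where the row before left it; what a row does not reach is not made up. A row lasts 1/8 s, in which the tool goes at most 62.5 mm and 10.7 degrees, less where a joint would pass 70% of its speed; a pose out of reach is approached as far as the arm can. A call with a gripper value outside its range is refused whole. The fingers move at their own pace and stop on an object; "grip_force" is the grip in N (left out, the last holds). Time passes only in rows, so rows that do not move let the fingers close. It gives the time, the measured TCP pose, the force and the opening at its end, in the units of the state.
- sense(): the state, without advancing time (a new reading comes with each control period).
- capture(name): name is "scene" or "top" or "wrist"; returns a dict with "frame" (384x512x3 uint8, red, green, blue), "fx", "fy", "cx", "cy" (pixels), "rvec" (rotation vector, rad) and "tvec" (3), from world to camera coordinates, as OpenCV has them. Camera axes: x right, y down, z forward; pixel columns grow to the right and rows downward; lengths in m; the calibration is good to about 2 mm. The wrist camera is an equidistant fisheye: a pixel r from the principal point sees the ray r / f radians off the axis. A picture is of the moment at which its call begins. There is no depth.
- sign_off(): hands the job in, once; it reports no verdict.
The state is a dict: "time": time; "joint_pos": joint angles; "qd": joint speeds; "joint_torque": joint torques, N m; "tool_pos": TCP position; "tcp_rot": TCP orientation; "force": force on the tool from outside, world axes, zero at the start; "ft_torque": the same for the moment, N m; "finger_gap": opening from 0.0 (shut) to 1.0 (fully open).
Only numpy, scipy, OpenCV 4.12 (cv2) and the standard library are available. Lean on these libraries where they do the work, as an engineer would, in place of code of your own. Each camera call takes 0.05 s, during which the arm holds its last target.

## Working session

There is one attempt and no reset: what is moved stays moved. The work goes in short steps, Python scripts to look and compute and a tool call to move; the robot and the scene stay as the last step left them, time stands still between calls to the robot, and variables do not carry over. Pictures are saved under pics/ and viewed, and the job is handed in when it is done.

Besides the shell and the picture viewer there is one more tool, called after "Request:" as a command line: name --argument value ..., lists and objects as JSON in quotes. apply_moves: Moves the arm, as the interface text tells. Its arguments: {"type":"object","properties":{"plan":{"type":"array","items":{"type":"number"}},"grip_force":{"type":"number"}},"required":["plan"]}

```bash
mkdir -p pics; python3 - <<'E'
from workcell import *
import cv2
s=sense();print(s)
for n in("scene","top","wrist"):
    c=capture(n);cv2.imwrite(f"pics/{n}0.png",c["frame"][:,:,::-1])
    print(n,{k:c[k] for k in c if k!="frame"})
E
```

```text
{'time': 0.0, 'joint_pos': array([-1.35681189,  0.57653579,  0.02482773,  1.43790825, -0.01499617,
        1.12900332, -0.05651104]), 'qd': array([ 3.98030728e-05, -2.62845472e-04, -7.84813718e-04,  3.64878240e-04,
        1.54754031e-03,  3.85904791e-04, -3.78193219e-04]), 'joint_torque': array([-1.10512951e-05, -7.65736985e+01,  2.25013040e+00, -2.85981756e+01,
        1.51894632e-02,  1.24950358e-02, -1.54305053e-05]), 'tool_pos': array([0.19788672, 0.6448085 , 0.19783978]), 'tcp_rot': array([ 0.10429302,  0.69934394, -0.10546829,  0.69922633]), 'force': array([-0.5209065 ,  0.22194373,  0.58348019]), 'ft_torque': array([-0.01686658,  0.0141223 ,  0.03340968]), 'finger_gap': 0.9996869903491276}
scene {'fx': 350.482064639129, 'fy': 350.482064639129, 'cx': 259.8733686273842, 'cy': 188.5629769894114, 'rvec': array([ 1.33809606,  1.91827092, -1.09966498]), 'tvec': array([ 0.21330211, -0.21257461,  1.4867295 ])}
top {'fx': 351.3107307450746, 'fy': 351.3107307450746, 'cx': 254.76747784123037, 'cy': 191.3377513196431, 'rvec': array([ 2.21167899, -2.15734059,  0.02952018]), 'tvec': array([-0.0065175 ,  0.55403828,  1.21475317])}
wrist {'fx': 297.3186396354542, 'fy': 297.3186396354542, 'cx': 260.3258607560128, 'cy': 189.211314592749, 'rvec': array([-2.3384351 , -1.72670502, -0.24080416]), 'tvec': array([-0.67376081, -0.03465489,  0.37777061])}
```

View pics/scene0.png

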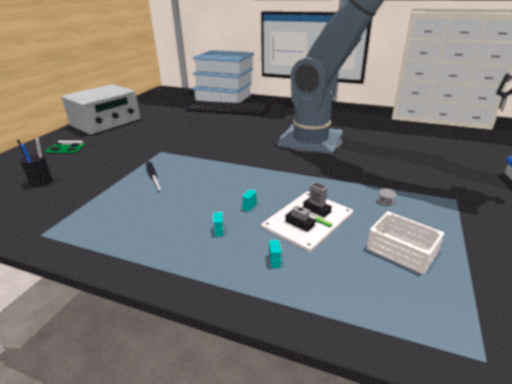

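View pics/top0.png

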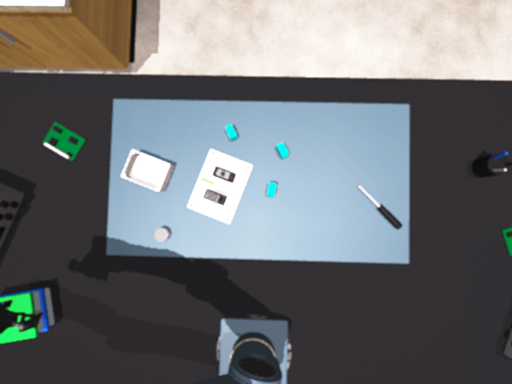

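View pics/wrist0.png

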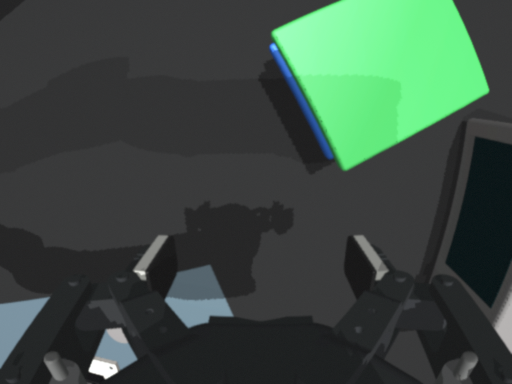

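The scene image shows the carrier at (309,218), with the tall grey module at (318,195) and the low one at (300,217). There are three turquoise look-alikes at (250,200), (218,223) and (275,252). In the top view the modules are at about (215,197) and (224,174). I'll check close crops.

```bash
python3 - <<'E'
import cv2,numpy as np
a=cv2.imread("pics/top0.png")[140:235,170:270];b=cv2.imread("pics/scene0.png")[170:255,255:365]
cv2.imwrite("pics/ctop.png",cv2.resize(a,(800,600*95*8//600//95*95),interpolation=cv2.INTER_CUBIC) if 0 else cv2.resize(a,None,fx=6,fy=6,interpolation=cv2.INTER_CUBIC))
cv2.imwrite("pics/cscene.png",cv2.resize(b,None,fx=6,fy=6,interpolation=cv2.INTER_CUBIC))
E
```

```text
(no output)
```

View pics/ctop.png

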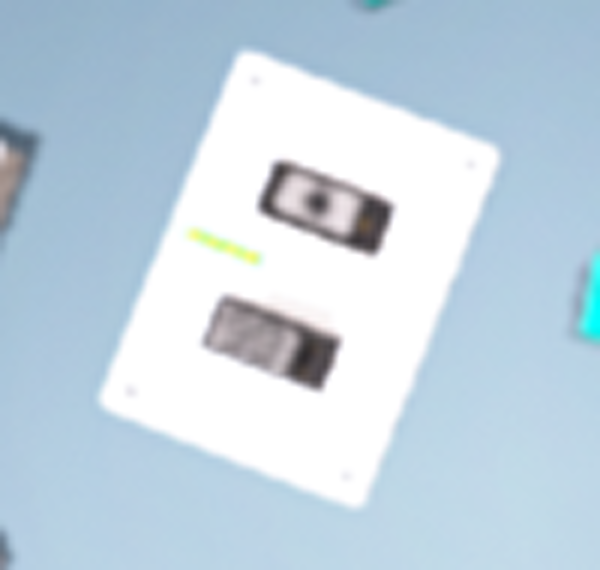

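View pics/cscene.png

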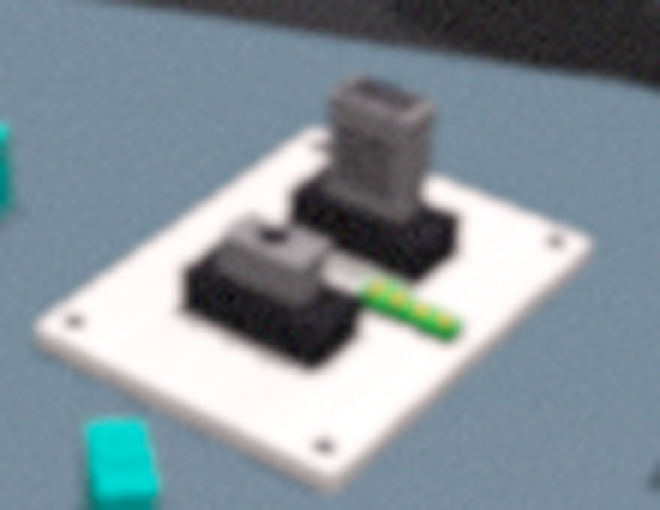

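```bash
cat > h.py <<'E'
import numpy as np,cv2
from scipy.spatial.transform import Rotation as R
def ray(c,uv):
    uv=np.atleast_2d(uv).astype(float)
    d=np.c_[(uv[:,0]-c["cx"])/c["fx"],(uv[:,1]-c["cy"])/c["fy"],np.ones(len(uv))]
    if c.get("fish"):
        m=d[:,:2].copy();r=np.linalg.norm(m,axis=1);d=np.c_[m/np.maximum(r,1e-9)[:,None]*np.sin(r)[:,None],np.cos(r)]
    M=R.from_rotvec(c["rvec"]).as_matrix();return -M.T@c["tvec"],d@M
def onz(c,uv,z):
    o,d=ray(c,uv);return o+d*((z-o[2])/d[:,2])[:,None]
def proj(c,P):
    P=np.atleast_2d(P);q=R.from_rotvec(c["rvec"]).apply(P)+c["tvec"]
    if c.get("fish"):
        r=np.linalg.norm(q[:,:2],axis=1);t=np.arctan2(r,q[:,2]);m=q[:,:2]/r[:,None]*t[:,None]
    else: m=q[:,:2]/q[:,2:]
    return m*[c["fx"],c["fy"]]+[c["cx"],c["cy"]]
E
python3 - <<'E'
from workcell import *
from h import *
c=capture("top");f=c["frame"].astype(int)
m=((f.min(2)>215)).astype(np.uint8);m[:,:185]=0;m[:145]=0;m[230:]=0;m[:,260:]=0
cs,_=cv2.findContours(m,cv2.RETR_EXTERNAL,cv2.CHAIN_APPROX_NONE)
k=max(cs,key=cv2.contourArea);r=cv2.minAreaRect(k);print(r)
P=onz(c,cv2.boxPoints(r),.012);print(P.round(4),np.linalg.norm(P[0]-P[1]),np.linalg.norm(P[1]-P[2]));cc=P.mean(0)
e=[P[1]-P[0],P[2]-P[1]];L=max(e,key=np.linalg.norm);
print(cc,np.degrees(np.arctan2(L[1],L[0])))
g=f.copy()
# tall top: grey box region px from crop /6+offset
print("tall top corners", onz(c,np.array([[224,296],[296,335],[203,345],[290,375]])/6+[170,140],.094).round(4))
print("foot+housing", onz(c,np.array([[338,345],[320,390]])/6+[170,140],.038).round(4))
print("low centre spot",onz(c,np.array([[318,203]])/6+[170,140],.060).round(4))
print("green",onz(c,np.array([[190,235],[262,258]])/6+[170,140],.02).round(4))
s=sense();print(R.from_quat(s["tcp_rot"]).as_matrix().round(3))
E
```

```text
((219.62069702148438, 185.94827270507812), (47.53800582885742, 64.80767059326172), 21.801406860351562)
[[0.4925 0.249  0.012 ]
 [0.707  0.171  0.012 ]
 [0.6478 0.0134 0.012 ]
 [0.4348 0.092  0.012 ]] 0.228290008367923 0.16841524297289417
[0.57053583 0.13134524 0.012     ] -19.963191079843146
tall top corners [[0.5528 0.1611 0.094 ]
 [0.5325 0.121  0.094 ]
 [0.5258 0.1717 0.094 ]
 [0.5106 0.1236 0.094 ]]
foot+housing [[0.5293 0.1037 0.038 ]
 [0.5033 0.1133 0.038 ]]
low centre spot [[0.6084 0.1151 0.06  ]]
green [[0.5918 0.1939 0.02  ]
 [0.5794 0.1514 0.02  ]]
[[-0.     0.293  0.956]
 [-0.001  0.956 -0.293]
 [-1.    -0.001  0.   ]]
```

The tall module is in socket_a at about (0.531, 0.145), and the carrier yaw is about -20°. Two checks agree: the low module's spot is 2–3 mm from where it should be, and so is the top face of the tall module. Candidates for the target:
- Tall grey module at top (212,197): three grooves and 94 mm high, so this is the one.
- Low module at (223,174): has the round spot, so it's not the target.
- Turquoise look-alikes at (231,132), (282,150) and (271,189): not the target.

I'll move above the tall module.

Request:
apply_moves --plan '[3.5,-5,0,-0.5,1,3.5,-5,0,-0.5,1,3.5,-5,0,-0.5,1,3.5,-5,0,-0.5,1,3.5,-5,0,-0.5,1,3.5,-5,0,-0.5,1,3.5,-5,0,0,1,3.5,-5,0,0,1,3.5,-5,0,0,1,1.8,-5,0,0,1]' --grip_force 30

```text
time: 1.45
tool_pos: [0.5325, 0.1433, 0.1986]
tcp_rot: [0.123, 0.696, -0.123, 0.696]
force: [0.5, -0.4, -0.1]
finger_gap: 1.003
```

```bash
python3 - <<'E'
from workcell import *
from h import *
s=sense();print(s["time"],s["tool_pos"],s["force"],R.from_quat(s["tcp_rot"]).as_matrix().round(3).tolist())
for n in("wrist","scene"):
    c=capture(n);cv2.imwrite(f"pics/{n}1.png",c["frame"][:,:,::-1])
    c["fish"]=n=="wrist"
    ex=np.array([.94,-.342,0]);ey=np.array([.342,.94,0]);o=np.array([.531,.1455,0])
    P=[o+a*ex+b*ey+[0,0,.094] for a,b in((-.012,-.022),(-.012,.022),(.012,.022),(.012,-.022))]
    print(n,proj(c,np.array(P)).round(1).tolist())
E
```

```text
1.45 [0.53251422 0.14325839 0.1985787 ] [ 0.50638211 -0.40813731 -0.07044306] [[0.001, 0.344, 0.939], [-0.0, 0.939, -0.344], [-1.0, 0.0, 0.001]]
wrist [[239.5, 165.0], [285.5, 164.9], [285.1, 189.0], [240.0, 189.2]]
scene [[313.6, 180.5], [327.1, 185.5], [322.4, 189.0], [308.8, 183.9]]
```

View pics/wrist1.png

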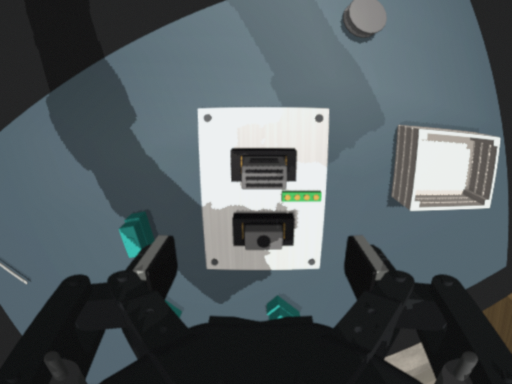

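```bash
python3 - <<'E'
import cv2
a=cv2.imread("pics/wrist1.png")[95:285,185:345]
cv2.imwrite("pics/cw1.png",cv2.resize(a,None,fx=3,fy=3,interpolation=cv2.INTER_CUBIC))
E
```

```text
(no output)
```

View pics/cw1.png

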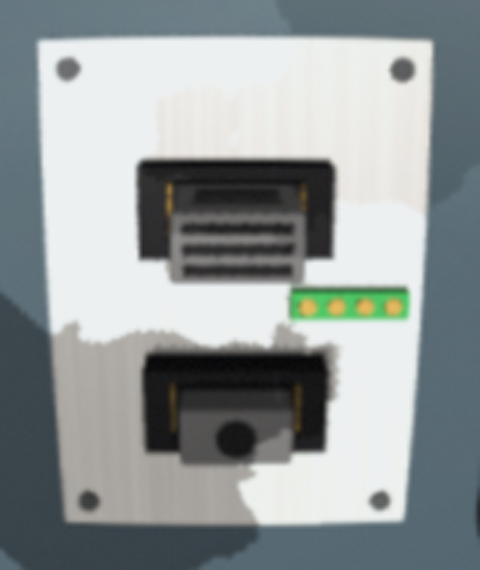

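The crop confirms the choice: the three-groove top spans wrist px (241–286, 165–189), and the low module with its round spot is below it at (263,240). The green terminal at (301,197) is low on the plate. I'll correct by about 3 mm and descend.

Request:
apply_moves --plan '[-0.1,0.35,-2,0,1,0,0,-3,0,1,0,0,-3,0,1,0,0,-3,0,1,0,0,-2.2,0,1,0,0,-1.2,0,1,0,0,0,0,1]'

```text
time: 2.42
tool_pos: [0.5296, 0.149, 0.0543]
tcp_rot: [0.123, 0.697, -0.123, 0.696]
force: [-1.0, -0.3, 0.5]
finger_gap: 0.999
```

```bash
cat > look.py <<'E'
import sys
from workcell import *
from h import *
s=sense();print(round(s["time"],2),s["tool_pos"].round(4),s["force"].round(2),s["ft_torque"].round(3),round(s["finger_gap"],4))
i=sys.argv[1]
w=capture("wrist")["frame"];a=cv2.resize(w,None,fx=.9,fy=.9);
b=cv2.resize(capture("scene")["frame"][165:255,270:360],(346,346),interpolation=cv2.INTER_CUBIC)
a=np.hstack([a[:346],b])[:,:800]
cv2.imwrite(f"pics/l{i}.png",np.ascontiguousarray(a[:,:,::-1]))
E
python3 look.py 2
```

```text
2.42 [0.5296 0.149  0.0543] [-0.95 -0.3   0.47] [-0.028  0.031 -0.006] 0.9987
```

View pics/l2.png

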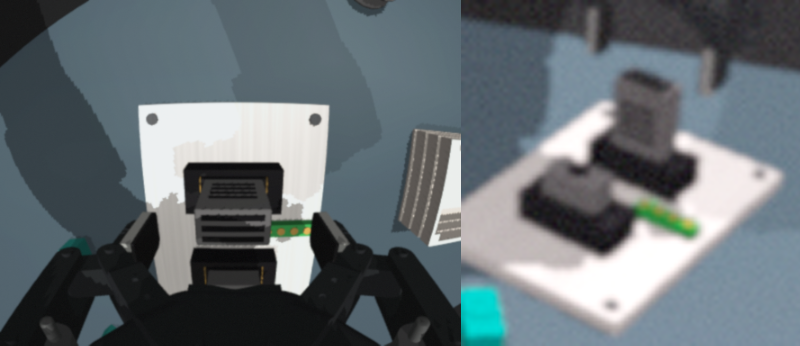

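```bash
python3 - <<'E'
from workcell import *
from h import *
s=sense();print(s["tool_pos"])
M=R.from_quat(s["tcp_rot"]).as_matrix();t=s["tool_pos"]
for n in("scene","wrist"):
    c=capture(n);c["fish"]=n=="wrist"
    P=[t+M@np.array(v) for v in([-.013,.0425,0],[-.013,-.0425,0],[0,0,0])]
    ex=np.array([.94,-.342,0]);ey=np.array([.342,.94,0]);o=np.array([.5314,.1467,0])
    P+=[o+a*ex+b*ey+[0,0,.094] for a,b in((-.012,-.022),(-.012,.022),(.012,.022),(.012,-.022))]
    q=proj(c,np.array(P));print(n,q.round(1).tolist())
    im=c["frame"][:,:,::-1].copy()
    y0,x0=(165,270) if n=="scene" else (150,120)
    k=6 if n=="scene" else 3
    im=cv2.resize(im[y0:y0+ (95 if k==6 else 180),x0:x0+(100 if k==6 else 250)],None,fx=k,fy=k,interpolation=cv2.INTER_CUBIC)
    for i,p in enumerate(q): cv2.circle(im,(int((p[0]-x0)*k),int((p[1]-y0)*k)),4,(0,0,255) if i<3 else (0,255,0),1)
    cv2.imwrite(f"pics/p_{n}.png",im)
E
```

```text
[0.53046901 0.14903347 0.05534682]
scene [[331.8, 197.9], [305.9, 187.8], [318.2, 196.6], [314.0, 180.7], [327.5, 185.7], [322.9, 189.2], [309.2, 184.0]]
wrist [[331.9, 226.9], [190.3, 227.1], [261.1, 219.6], [213.6, 229.0], [301.7, 228.9], [299.3, 269.9], [216.5, 270.0]]
```

View pics/p_scene.png

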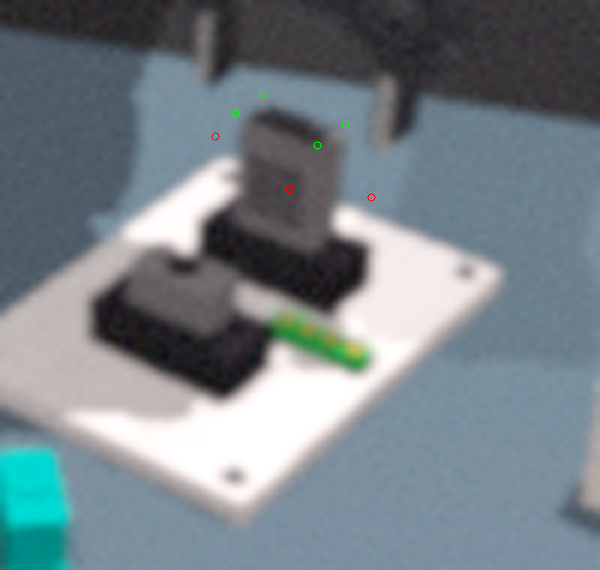

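View pics/p_wrist.png

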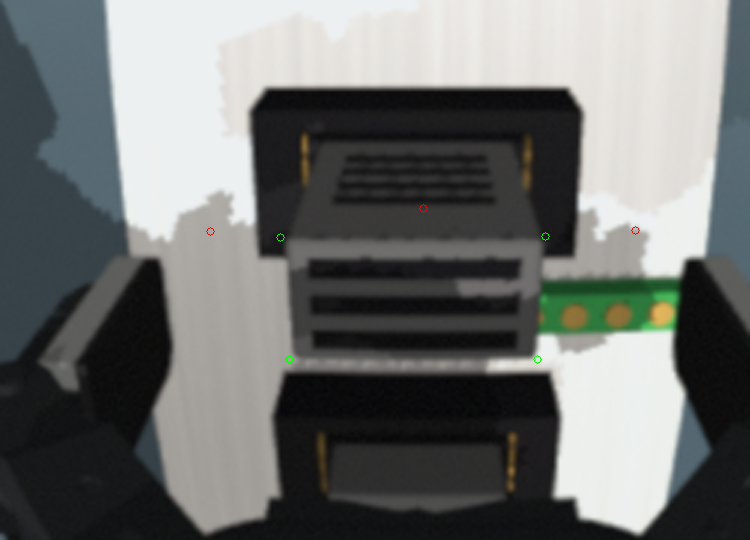

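```bash
python3 - <<'E'
from workcell import *
from h import *
s=sense();M=R.from_quat(s["tcp_rot"]).as_matrix();t=s["tool_pos"]
c=capture("wrist");c["fish"]=True
Mc=R.from_rotvec(c["rvec"]).as_matrix();o=-Mc.T@c["tvec"]
print("cam in tool",M.T@(o-t),"axis",M.T@Mc[2])
k=2;im=cv2.resize(c["frame"][170:,80:440][:,:,::-1],None,fx=k,fy=k,interpolation=cv2.INTER_CUBIC)
for x in(0,-.013,-.019,-.032,-.05):
  for y in(.0425,-.0425):
    for z in(-.011,.011):
      p=proj(c,t+M@np.array([x,y,z]))[0];cv2.circle(im,(int((p[0]-80)*k),int((p[1]-170)*k)),3,(0,0,255) if x>-.015 else (0,255,255),-1)
cv2.imwrite("pics/pw2.png",im)
k=8
c=capture("scene");im=cv2.resize(c["frame"][155:220,285:360][:,:,::-1],None,fx=k,fy=k,interpolation=cv2.INTER_CUBIC)
cv2.imwrite("pics/ps2.png",im)
E
```

```text
cam in tool [-0.17394698 -0.00049695 -0.06987245] axis [ 9.61410562e-01 -5.82722547e-05  2.75117662e-01]
```

View pics/pw2.png

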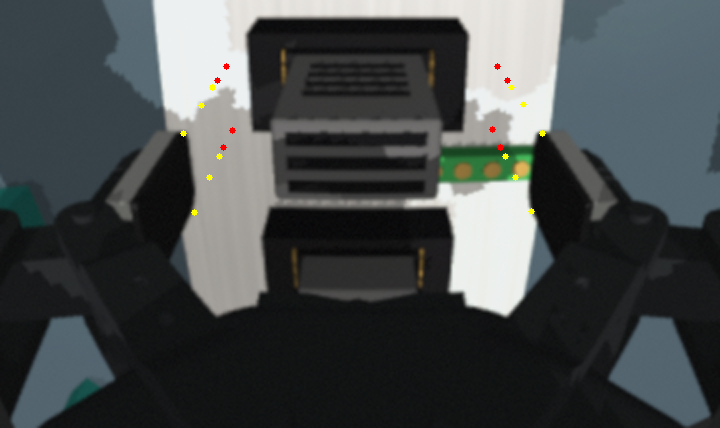

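View pics/ps2.png

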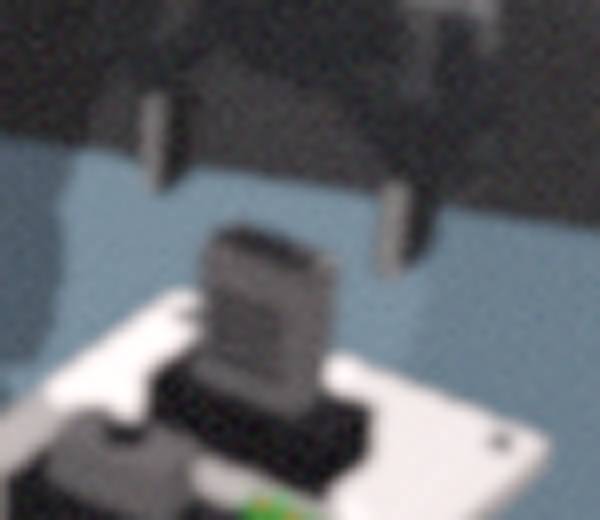

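The images disagree with the expected finger geometry: both cameras show the open fingertips about level with the module top, some 35 mm higher than the TCP would suggest. I'll part-close, still wider than 44 mm, and look again before descending further.

Request:
apply_moves --plan '[0.1,-0.15,0,0,0.65,0,0,0,0,0.65,0,0,0,0,0.65,0,0,0,0,0.65]'

```text
time: 3.22
tool_pos: [0.531, 0.1473, 0.0547]
tcp_rot: [0.123, 0.696, -0.123, 0.696]
force: [0.0, -0.1, -0.5]
finger_gap: 0.652
```

```bash
cat > pw.py <<'E'
import sys
from workcell import *
from h import *
i=sys.argv[1]
s=sense();M=R.from_quat(s["tcp_rot"]).as_matrix();t=s["tool_pos"]
print(round(s["time"],2),t.round(4),s["force"].round(2),s["ft_torque"].round(3),round(s["finger_gap"],4))
c=capture("wrist");c["fish"]=True
g=s["finger_gap"]*.0425
k=1;im=c["frame"][160:,90:430][:,:,::-1].copy()
im=cv2.resize(im,None,fx=1.3,fy=1.3,interpolation=cv2.INTER_CUBIC)
c=capture("scene");b=cv2.resize(c["frame"][155:220,285:360][:,:,::-1],(336,291),interpolation=cv2.INTER_CUBIC)
cv2.imwrite(f"pics/m{i}.png",np.hstack([im,b]))
E
python3 pw.py 3
```

```text
3.23 [0.531  0.1473 0.0547] [ 0.02 -0.12 -0.52] [ 0.025  0.052 -0.025] 0.652
```

View pics/m3.png

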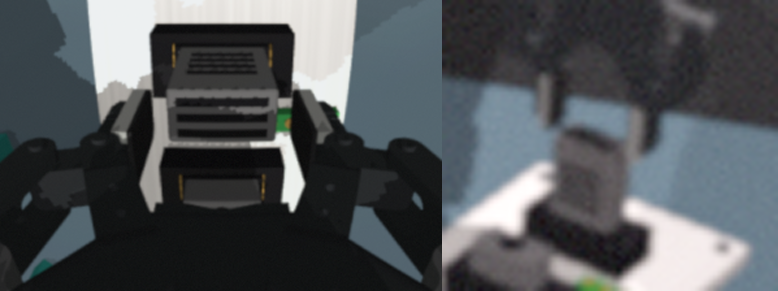

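```bash
python3 - <<'E'
from workcell import *
from h import *
s=sense();M=R.from_quat(s["tcp_rot"]).as_matrix();t=s["tool_pos"]
c=capture("wrist");c["fish"]=True
k=4;x0,y0=170,200;im=cv2.resize(c["frame"][y0:y0+130,x0:x0+190][:,:,::-1],None,fx=k,fy=k,interpolation=cv2.INTER_CUBIC)
g=s["finger_gap"]*.0425
for x,col in((0,(0,0,255)),(-.013,(0,255,255)),(-.026,(0,255,0)),(-.04,(255,0,255))):
  for y in(g,-g):
    for z in(-.011,.011):
      p=proj(c,t+M@np.array([x,y,z]))[0];cv2.circle(im,(int((p[0]-x0)*k),int((p[1]-y0)*k)),4,col,-1)
cv2.imwrite("pics/pw4.png",im)
c=capture("scene");k=9;x0,y0=290,160;im=cv2.resize(c["frame"][y0:y0+60,x0:x0+70][:,:,::-1],None,fx=k,fy=k,interpolation=cv2.INTER_CUBIC)
for x,col in((0,(0,0,255)),(-.013,(0,255,255)),(-.026,(0,255,0)),(-.04,(255,0,255))):
  for y in(g,-g):
    for z in(-.011,.011):
      p=proj(c,t+M@np.array([x,y,z]))[0];cv2.circle(im,(int((p[0]-x0)*k),int((p[1]-y0)*k)),4,col,-1)
cv2.imwrite("pics/ps4.png",im)
E
```

```text
(no output)
```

View pics/pw4.png

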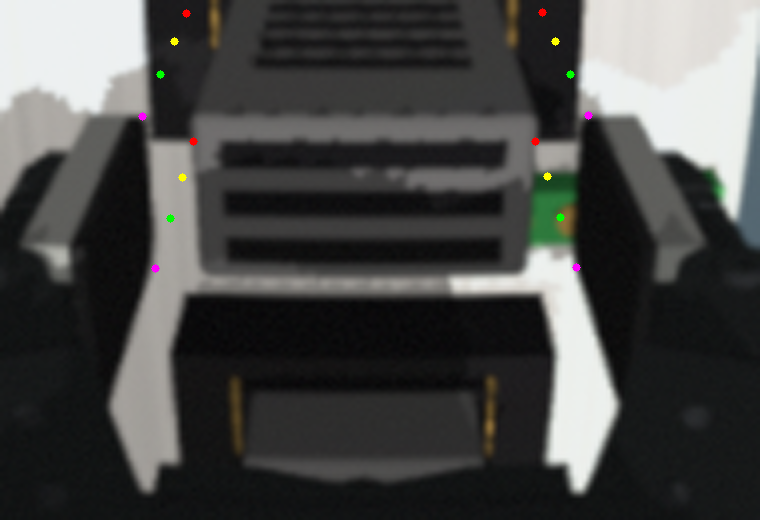

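View pics/ps4.png

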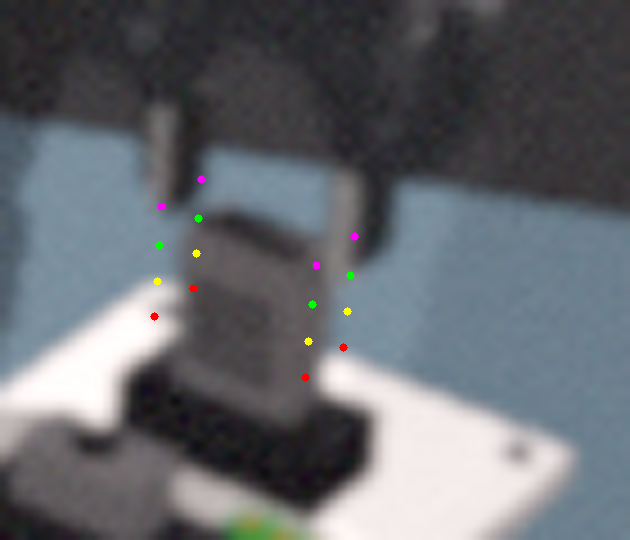

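Wrist and scene agree. At this opening the fingertips are about 40 mm behind the reported TCP, so their real height is about 95 mm, level with the module top, and they're well centred on it. I'll go by the images and descend gently, watching the force.

Request:
apply_moves --plan '[0,0,-0.7,0,0.65,0,0,-0.7,0,0.65,0,0,-0.7,0,0.65,0,0,-0.4,0,0.65,0,0,0,0,0.65]'

```text
time: 4.05
tool_pos: [0.5308, 0.1472, 0.0293]
tcp_rot: [0.123, 0.697, -0.123, 0.696]
force: [0.2, 0.6, -0.3]
finger_gap: 0.649
```

```bash
python3 pw.py 5
```

```text
4.05 [0.5308 0.1472 0.0293] [ 0.24  0.58 -0.31] [ 0.033  0.051 -0.017] 0.6489
```

View pics/m5.png

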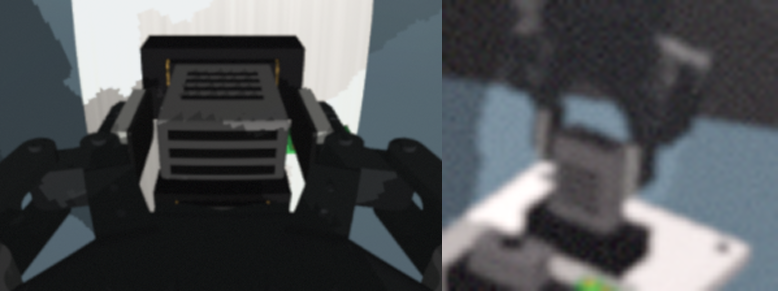

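The pads straddle the upper half of the housing with no contact force. Closing.

Request:
apply_moves --plan '[0,0,0,0,0.3,0,0,0,0,0.3,0,0,0,0,0.3,0,0,0,0,0.3]' --grip_force 40

```text
time: 4.65
tool_pos: [0.5313, 0.1474, 0.03]
tcp_rot: [0.123, 0.696, -0.123, 0.696]
force: [-0.2, 0.8, 6.5]
finger_gap: 0.507
```

```bash
python3 pw.py 6
```

```text
4.65 [0.5313 0.1474 0.03  ] [-0.22  0.82  6.51] [-0.025  0.267 -0.038] 0.5069
```

View pics/m6.png

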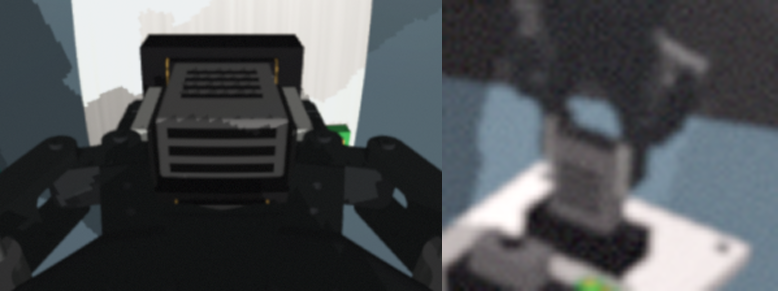

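Gripped: the gap is 43 mm, as it should be for the 44 mm side. First small rock towards the carrier's +y, with the matching rise.

Request:
apply_moves --plan '[0.05,0.14,0.06,0,0.3,0.05,0.14,0.06,0,0.3,0.05,0.14,0.06,0,0.3]'

```text
time: 5.12
tool_pos: [0.5314, 0.151, 0.0305]
tcp_rot: [0.123, 0.697, -0.124, 0.695]
force: [-0.6, -3.1, -12.4]
finger_gap: 0.509
```

```bash
python3 pw.py 7
```

```text
5.12 [0.5314 0.151  0.0305] [ -0.59  -3.08 -12.39] [-0.522  0.013 -0.308] 0.5093
```

View pics/m7.png

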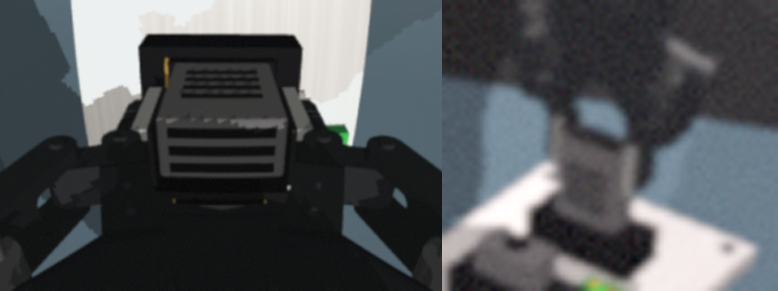

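The scene inset suggests the carrier slid a little along with the module: its hole went from (720,245) to (727,247). I'll quantify it.

```bash
cat > carr.py <<'E'
from workcell import *
from h import *
import sys
def meas(verbose=True):
    ref=cv2.cvtColor(cv2.imread("pics/scene0.png"),cv2.COLOR_BGR2GRAY).astype(np.float32)
    c=capture("scene");g=cv2.cvtColor(c["frame"],cv2.COLOR_RGB2GRAY).astype(np.float32)
    # optical-flow of distinct features on carrier: green terminal, low module spot, front corner, holes
    pts=proj(c,np.array([[.6084,.1151,.06]]))
    for name,(x,y,w,h) in dict(low=(282,202,36,32),front=(300,228,24,22),basketCtl=(366,212,76,56)).items():
        (dx,dy),r=cv2.phaseCorrelate(ref[y:y+h,x:x+w],g[y:y+h,x:x+w],cv2.createHanningWindow((w,h),cv2.CV_32F))
        p0=np.array([x+w/2,y+h/2]);d=onz(c,p0+[dx,dy],.03)-onz(c,p0,.03)
        d=d[0]*1000;print(name,"px",round(dx,2),round(dy,2),"mm world",d[:2].round(1),"along y,x",round(d@[.342,.94,0],1),round(d@[.94,-.342,0],1),round(r,2))
    cv2.imwrite("pics/scene_last.png",c["frame"][:,:,::-1])
meas()
E
python3 carr.py
```

```text
low px 0.67 -0.0 mm world [-0.6  1.7] along y,x 1.4 -1.2 0.98
front px 0.29 0.18 mm world [0.4 0.8] along y,x 0.9 0.1 0.93
basketCtl px 0.0 -0.11 mm world [-0.4 -0. ] along y,x -0.2 -0.4 0.92
```

The carrier slid 1–3 mm, because the wide pad overlap stops the module leaning. I'll drag it back under the same light lift, then lower and regrip high on the housing so the grip acts as a hinge.

Request:
apply_moves --plan '[-0.05,-0.14,0,0,0.3,-0.05,-0.14,0,0,0.3,-0.05,-0.14,0,0,0.3,0,0,0,0,0.3]'

```text
time: 5.78
tool_pos: [0.531, 0.1478, 0.0316]
tcp_rot: [0.123, 0.696, -0.123, 0.696]
force: [-1.4, 1.8, -11.7]
finger_gap: 0.506
```

```bash
python3 pw.py 8; python3 carr.py
```

```text
5.78 [0.531  0.1478 0.0316] [ -1.36   1.78 -11.69] [0.533 0.33  0.252] 0.5055
low px 0.52 -0.29 mm world [-1.7  1. ] along y,x 0.3 -2.0 1.07
front px 0.28 0.08 mm world [0.1 0.7] along y,x 0.7 -0.2 0.96
basketCtl px 0.01 0.02 mm world [0.1 0. ] along y,x 0.1 0.1 0.85
```

```bash
cat > carr.py <<'E'
from workcell import *
from h import *
def cen(g,p,r=4):
    x,y=int(round(p[0])),int(round(p[1]))
    w=g[y-r:y+r+1,x-r:x+r+1].astype(float);w=np.clip(np.percentile(w,60)-w-12,0,None)
    Y,X=np.mgrid[y-r:y+r+1,x-r:x+r+1];return np.array([(X*w).sum(),(Y*w).sum()])/w.sum()
ref=cv2.cvtColor(cv2.imread("pics/scene0.png"),cv2.COLOR_BGR2GRAY)
c=capture("scene");g=cv2.cvtColor(c["frame"],cv2.COLOR_RGB2GRAY)
hsv=lambda f:cv2.inRange(cv2.cvtColor(f,cv2.COLOR_BGR2HSV),(40,90,60),(75,255,255))
for n,p in dict(front=(309,244),left=(267.5,223.5),right=(347.5,210.3)).items():
    a=cen(ref,p);a=cen(ref,a);b=cen(g,a);b=cen(g,b);d=(onz(c,b,.012)-onz(c,a,.012))[0]*1000
    print(n,a.round(1),b.round(1),"y,x mm",round(d@[.342,.94,0],1),round(d@[.94,-.342,0],1))
f=[hsv(cv2.imread("pics/scene0.png")[195:235,290:345]),hsv(np.ascontiguousarray(c["frame"][195:235,290:345,::-1]))]
q=[]
for m in f:
    M=cv2.moments(m,True);q.append(np.array([M["m10"]/M["m00"]+290,M["m01"]/M["m00"]+195]))
d=(onz(c,q[1],.02)-onz(c,q[0],.02))[0]*1000;print("green",q[0].round(1),q[1].round(1),"y,x mm",round(d@[.342,.94,0],1),round(d@[.94,-.342,0],1))
cv2.imwrite("pics/scene_last.png",c["frame"][:,:,::-1])
E
python3 carr.py
```

```text
front [308.8 248.3] [306.6 252.1] y,x mm 3.6 15.1
left [264.2 226.8] [263.6 231.1] y,x mm 10.8 15.4
right [351.1 206.1] [nan nan] y,x mm nan nan
green [322.2 221.5] [322.5 221.1] y,x mm -0.5 -2.1carr.py:6: RuntimeWarning: invalid value encountered in divide
  Y,X=np.mgrid[y-r:y+r+1,x-r:x+r+1];return np.array([(X*w).sum(),(Y*w).sum()])/w.sum()
```

```bash
sed -i 's/r=4)/r=3)/; s/np.percentile(w,60)-w-12/np.median(w)-w-8/; s/a=cen(ref,p);a=cen(ref,a);b=cen(g,a);b=cen(g,b)/a=cen(ref,p);b=cen(g,a)/; s/left=(267.5,223.5)/left=(267.2,223.5)/; s/(347.5,210.3)/(347.3,210.3)/;s/front=(309,244)/front=(308.8,244.2)/' carr.py; python3 carr.py; python3 - <<'E'
import cv2,numpy as np
a=cv2.imread("pics/scene0.png")[170:255,255:365];b=cv2.imread("pics/scene_last.png")[170:255,255:365]
cv2.imwrite("pics/cmp.png",cv2.resize(np.hstack([a,b]),None,fx=3.6,fy=3.6,interpolation=cv2.INTER_CUBIC))
E
```

```text
front [308.6 244.2] [309.1 244.4] y,x mm 1.3 -0.3
left [266.  224.1] [265.5 222.2] y,x mm -6.6 -5.8
right [348.2 208.3] [349.  205.9] y,x mm -4.4 -13.0
green [322.2 221.5] [322.6 221.2] y,x mm -0.1 -2.2
```

View pics/cmp.png

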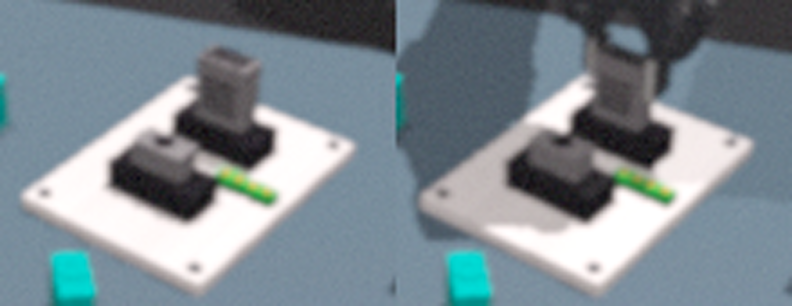

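The right corner is about 1 px higher, so the 12 N pull is just tipping the carrier's near end. I'll lower it back.

Request:
apply_moves --plan '[0,0,-0.1,0,0.3,0,0,-0.1,0,0.3,0,0,0,0,0.3]'

```text
time: 6.4
tool_pos: [0.5312, 0.1474, 0.0301]
tcp_rot: [0.123, 0.696, -0.123, 0.696]
force: [-4.3, 1.4, 1.0]
finger_gap: 0.509
```

```bash
python3 pw.py 9;python3 carr.py
```

```text
6.4 [0.5312 0.1474 0.0301] [-4.35  1.37  1.  ] [0.512 1.078 0.276] 0.5093
front [308.6 244.2] [309.1 244.2] y,x mm 1.1 -0.7
left [266.  224.1] [265.5 222.2] y,x mm -6.6 -5.8
right [348.2 208.3] [348.8 205.8] y,x mm -4.9 -12.7
green [322.2 221.5] [322.8 221.5] y,x mm 1.1 -1.2
```

Request:
apply_moves --plan '[0,0,0,0,0.62,0,0,0,0,0.62,0,0,0,0,0.62,0,0,0.9,0,0.62,0,0,0.9,0,0.62,0,0,0,0,0.62]' --grip_force 20

```text
time: 7.3
tool_pos: [0.5318, 0.1475, 0.0486]
tcp_rot: [0.124, 0.696, -0.123, 0.697]
force: [1.0, 0.1, 0.0]
finger_gap: 0.619
```

```bash
python3 pw.py 10;python3 carr.py
```

```text
7.3 [0.5318 0.1475 0.0486] [1.04 0.13 0.03] [-0.073  0.042  0.065] 0.6188
front [308.6 244.2] [309.1 244.2] y,x mm 1.1 -0.8
left [266.  224.1] [265.6 222.2] y,x mm -6.5 -6.0
right [348.2 208.3] [348.8 205.9] y,x mm -4.8 -12.5
green [322.2 221.5] [322.4 221.6] y,x mm 0.5 -0.3
```

View pics/m10.png

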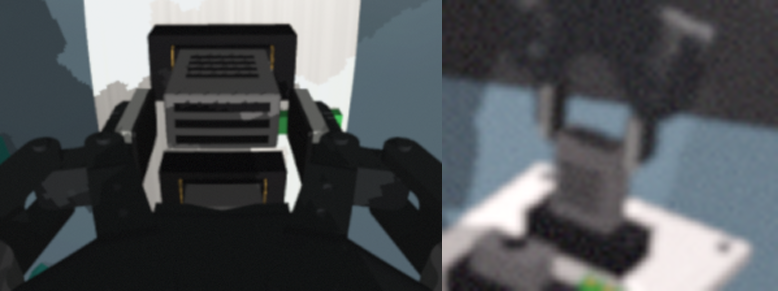

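Tips now sit 6–9 mm below the module top. Closing lightly, then a small rock towards +y, with the rise lagging so the carrier stays pressed down.

Request:
apply_moves --plan '[0,0,0,0,0.3,0,0,0,0,0.3,0,0,0,0,0.3,0.06,0.16,0,0,0.3,0.06,0.16,0.04,0,0.3,0.06,0.16,0.04,0,0.3]' --grip_force 20

```text
time: 8.2
tool_pos: [0.5318, 0.1504, 0.0475]
tcp_rot: [0.123, 0.697, -0.125, 0.695]
force: [-1.5, -4.4, -5.7]
finger_gap: 0.509
```

```bash
python3 pw.py 11;python3 carr.py
```

```text
8.2 [0.5318 0.1504 0.0475] [-1.53 -4.39 -5.7 ] [-1.483  0.269 -0.151] 0.5094
front [308.6 244.2] [309.3 244.3] y,x mm 1.5 -0.7
left [266.  224.1] [265.5 222.2] y,x mm -6.6 -5.9
right [348.2 208.3] [348.9 205.8] y,x mm -4.8 -13.1
green [322.2 221.5] [323.5 222. ] y,x mm 3.6 -0.5
```

View pics/m11.png

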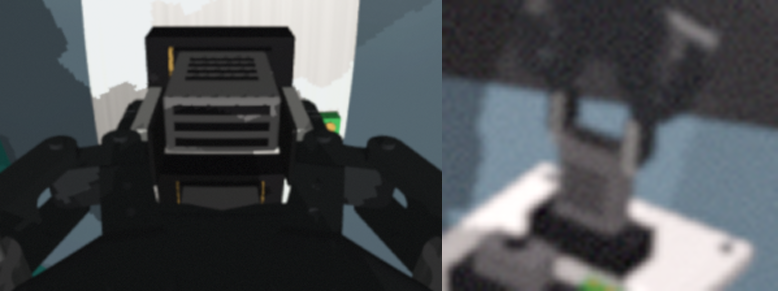

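The lateral force was only ~4.6 N, the carrier crept another 1–2 mm and the module didn't lean. With the hand always upright, two pads on the y faces block the lean by their own vertical friction. So I'll loosen the jaws slightly around the housing and let one pad at a time push and lift near the top. That gives a longer lever and no blocking, and the first stroke towards -y also brings the carrier back.

Request:
apply_moves --plan '[0,0,0,0,0.6,0,0,-0.3,0,0.6,0,0,0,0,0.6,-0.1,-0.28,0,0,0.6,-0.1,-0.28,0,0,0.6,-0.07,-0.19,0,0,0.6]'

```text
time: 9.1
tool_pos: [0.5305, 0.1454, 0.0454]
tcp_rot: [0.124, 0.696, -0.123, 0.697]
force: [2.1, 5.5, -1.2]
finger_gap: 0.604
```

```bash
python3 pw.py 12;python3 carr.py|grep -v ft
```

```text
9.1 [0.5305 0.1454 0.0454] [ 2.12  5.54 -1.21] [ 1.107 -0.323 -0.034] 0.604
front [308.6 244.2] [309.3 244.3] y,x mm 1.6 -0.7
right [348.2 208.3] [348.9 205.8] y,x mm -4.9 -13.1
green [322.2 221.5] [323.3 221.9] y,x mm 3.2 -0.3
```

View pics/m12.png

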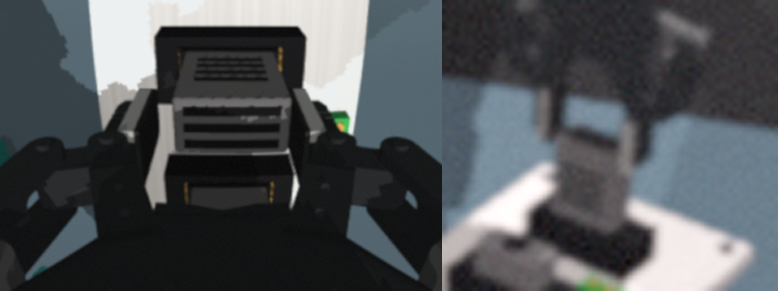

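Contact on the +y face at 6 N, and the carrier hasn't moved. Now push and lift along the arc.

Request:
apply_moves --plan '[-0.07,-0.19,0.12,0,0.6,-0.07,-0.19,0.14,0,0.6,-0.07,-0.19,0.14,0,0.6]'

```text
time: 9.62
tool_pos: [0.5282, 0.1398, 0.0492]
tcp_rot: [0.123, 0.696, -0.123, 0.696]
force: [2.0, 5.4, -3.4]
finger_gap: 0.601
```

```bash
python3 pw.py 13;python3 carr.py|grep -v ft
```

```text
9.62 [0.5282 0.1398 0.0492] [ 2.03  5.38 -3.45] [ 1.173 -0.337  0.014] 0.6009
front [308.6 244.2] [309.2 244.4] y,x mm 1.7 -0.4
right [348.2 208.3] [348.9 205.8] y,x mm -5.0 -13.2
green [322.2 221.5] [323.  221.6] y,x mm 1.7 -1.2
```

View pics/m13.png

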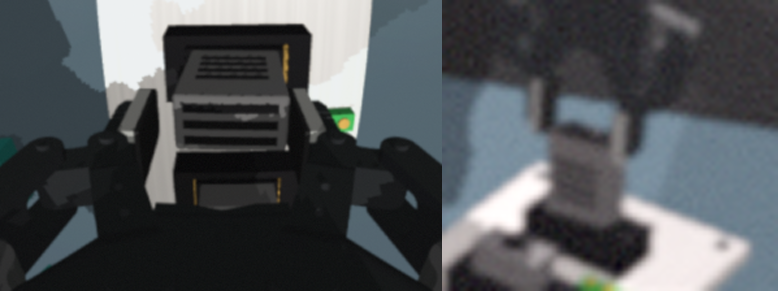

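It leans: the tool went 6 mm while the carrier moved only ~1.5 mm, and back towards its start. The brass strip on the +y side is now exposed. Continuing.

Request:
apply_moves --plan '[-0.07,-0.19,0.14,0,0.6,-0.07,-0.19,0.14,0,0.6,-0.07,-0.19,0.14,0,0.6]'

```text
time: 10.15
tool_pos: [0.526, 0.1342, 0.0534]
tcp_rot: [0.123, 0.696, -0.122, 0.696]
force: [2.5, 6.1, -3.2]
finger_gap: 0.599
```

```bash
python3 pw.py 14;python3 carr.py|grep -v ft
```

```text
10.15 [0.526  0.1342 0.0534] [ 2.45  6.15 -3.24] [ 1.206 -0.311  0.089] 0.599
front [308.6 244.2] [308.7 244.5] y,x mm 0.8 0.8
right [348.2 208.3] [349.5 206.5] y,x mm -1.7 -10.9
green [322.2 221.5] [321.8 220.7] y,x mm -3.1 -2.7
```

View pics/m14.png

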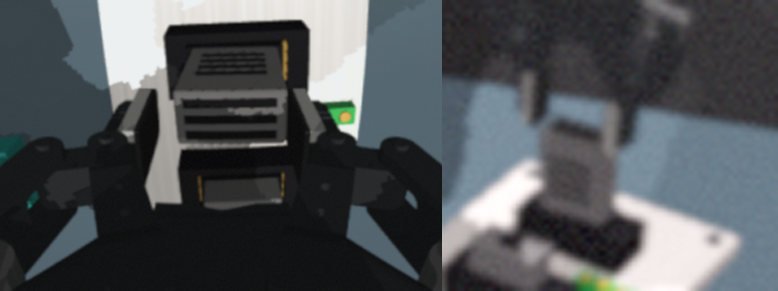

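The last part slid the carrier instead (green terminal at -3 mm), so I'll reverse: lower slightly, and the -y pad pushes towards +y with lift.

Request:
apply_moves --plan '[0.07,0.19,-0.3,0,0.6,0.1,0.28,-0.3,0,0.6,0.07,0.19,0,0,0.6,0.07,0.19,0.1,0,0.6,0.07,0.19,0.14,0,0.6]'

```text
time: 10.92
tool_pos: [0.5292, 0.1427, 0.0497]
tcp_rot: [0.123, 0.697, -0.124, 0.696]
force: [-0.6, -4.2, -2.9]
finger_gap: 0.599
```

```bash
python3 pw.py 15;python3 carr.py|grep -v ft
```

```text
10.93 [0.5292 0.1427 0.0497] [-0.56 -4.18 -2.85] [-0.751  0.176  0.042] 0.5986
front [308.6 244.2] [308.7 244.5] y,x mm 0.8 0.8
right [348.2 208.3] [349.5 206.5] y,x mm -1.7 -10.7
green [322.2 221.5] [321.8 220.6] y,x mm -3.1 -3.0
```

View pics/m15.png

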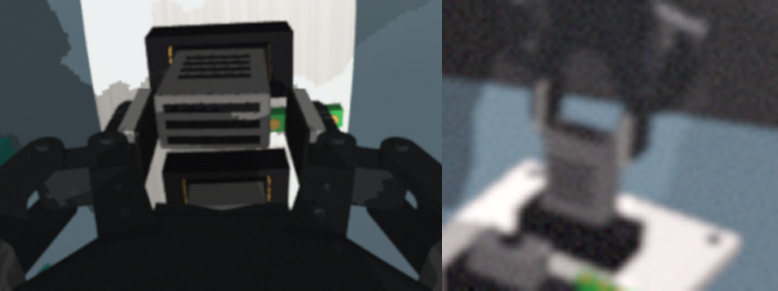

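Request:
apply_moves --plan '[0.07,0.19,0.14,0,0.6,0.07,0.19,0.14,0,0.6,0.07,0.19,0.14,0,0.6]'

```text
time: 11.45
tool_pos: [0.5314, 0.1485, 0.054]
tcp_rot: [0.123, 0.697, -0.124, 0.696]
force: [-1.3, -6.6, -2.5]
finger_gap: 0.598
```

```bash
python3 pw.py 16;python3 carr.py|grep -v ft
```

```text
11.45 [0.5314 0.1485 0.054 ] [-1.32 -6.61 -2.46] [-1.235  0.421  0.07 ] 0.5977
front [308.6 244.2] [308.7 244.5] y,x mm 0.8 0.8
right [348.2 208.3] [349.5 206.4] y,x mm -1.9 -11.2
green [322.2 221.5] [322.  220.6] y,x mm -2.6 -3.2
```

View pics/m16.png

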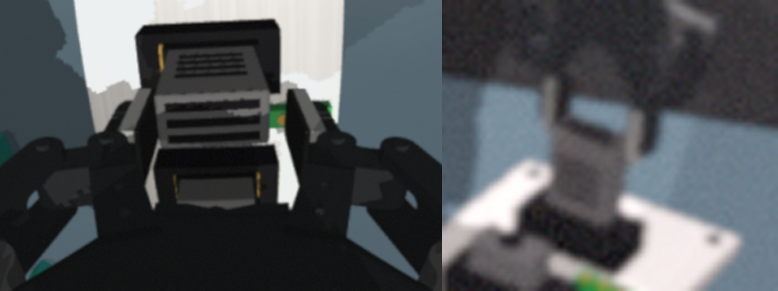

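Carrier is still and the module is turning. Finish the stroke.

Request:
apply_moves --plan '[0.07,0.19,0,0,0.6,0.07,0.19,0.1,0,0.6]'

```text
time: 11.85
tool_pos: [0.5326, 0.1518, 0.055]
tcp_rot: [0.123, 0.697, -0.124, 0.696]
force: [-1.8, -5.6, -2.8]
finger_gap: 0.596
```

```bash
cat > zoom.py <<'E'
import sys
from workcell import *
from h import *
s=sense();print(round(s["time"],2),s["tool_pos"].round(4),s["force"].round(2),round(s["finger_gap"],3))
c=capture("wrist");np.savez("w.npz",**{k:c[k] for k in c})
x0,y0,k=190,165,6
cv2.imwrite(f"pics/z{sys.argv[1]}.png",cv2.resize(c["frame"][y0:y0+100,x0:x0+130][:,:,::-1],None,fx=k,fy=k,interpolation=cv2.INTER_CUBIC))
E
python3 zoom.py 17;python3 carr.py|grep -v ft
```

```text
11.85 [0.5326 0.1518 0.055 ] [-1.83 -5.64 -2.79] 0.596
front [308.6 244.2] [309.  244.3] y,x mm 1.0 -0.3
right [348.2 208.3] [349.  205.8] y,x mm -4.8 -13.3
green [322.2 221.5] [322.1 220.8] y,x mm -1.9 -2.6
```

View pics/z17.png

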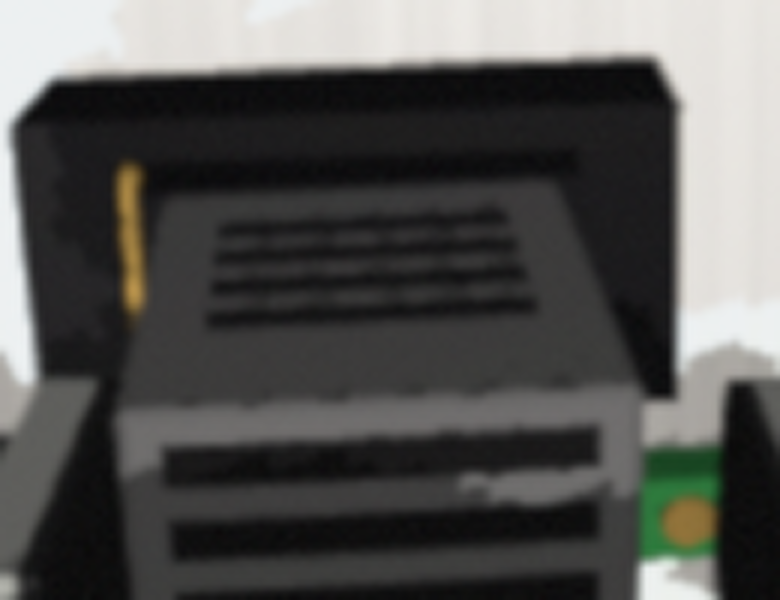

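```bash
cat > pnp.py <<'E'
from h import *
def pose(px,x0=190,y0=165,k=6):
    c=dict(np.load("w.npz"))
    O=np.array([[-12,-22,82],[-12,22,82],[-12,-22,26],[-12,22,26],[12,-22,82],[12,22,82]],float)[:len(px)]/1000
    uv=np.array(px,float)/k+[x0,y0]
    m=np.c_[(uv[:,0]-c["cx"])/c["fx"],(uv[:,1]-c["cy"])/c["fy"]];r=np.linalg.norm(m,axis=1)
    n=m/r[:,None]*np.tan(r)[:,None]
    ok,rv,tv=cv2.solvePnP(O,n,np.eye(3),None,flags=cv2.SOLVEPNP_ITERATIVE)
    e=(cv2.projectPoints(O,rv,tv,np.eye(3),None)[0][:,0]-n)*297
    Mc=R.from_rotvec(c["rvec"]).as_matrix();Ro=Mc.T@cv2.Rodrigues(rv)[0];t=Mc.T@(tv[:,0]-c["tvec"])
    z=Ro[:,2];ey=np.array([.342,.94,0]);ex=np.array([.94,-.342,0])
    print("lean to +y deg",np.degrees(np.arcsin(z@ey)).round(1),"to +x",np.degrees(np.arcsin(z@ex)).round(1),"yaw",np.degrees(np.arctan2(Ro[1,0],Ro[0,0])).round(1))
    for n_,p in dict(foot=(0,0,0),ym=(0,-.025,0),yp=(0,.025,0),top=(0,0,.082)).items():
        print(n_,((Ro@p+t)*1000).round(1))
    print("resid px",np.abs(e).max().round(2))
E
python3 - <<'E'
from pnp import *
c=dict(np.load("w.npz"))
x0,y0,k=195,200,6
cv2.imwrite("pics/z17b.png",cv2.resize(c["frame"][y0:y0+80,x0:x0+120][:,:,::-1],None,fx=k,fy=k,interpolation=cv2.INTER_CUBIC))
E
```

```text
(no output)
```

View pics/z17b.png

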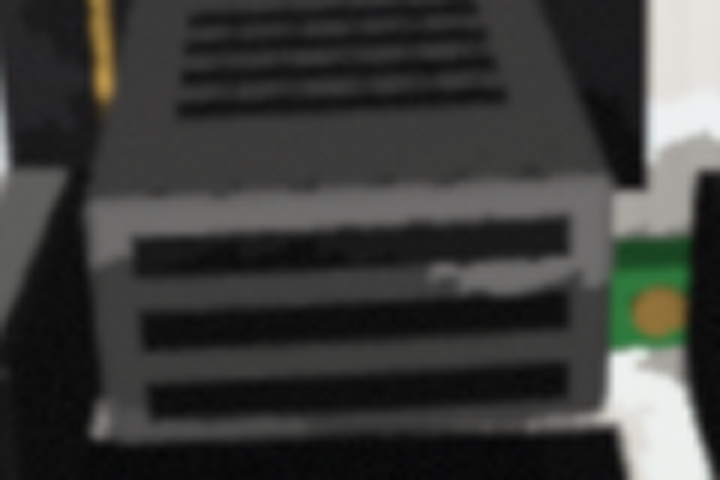

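```bash
python3 -c "
from pnp import *
pose([(118,412),(640,386),(165,190),(560,178)])
pose([(118,412),(640,386),(165,190),(560,178),(135,645),(635,618)])"
```

```text
lean to +y deg 3.3 to +x 1.7 yaw -18.8
foot [530.3 143.6  11.1]
ym [522.3 119.9  12.5]
yp [538.3 167.2   9.7]
top [534.2 147.3  92.9]
resid px 0.51
lean to +y deg 3.3 to +x 1.5 yaw -18.8
foot [530.3 143.5  10.9]
ym [522.3 119.9  12.4]
yp [538.3 167.2   9.5]
top [534.  147.2  92.8]
resid px 1.12
```

The PnP fit gives a lean of +3.3° with the -y end raised ~3 mm. The +y end is back on the floor because I lowered the hand while it was still touching. Next reversal: back off first, lower clear of the housing, then push with a steeper rise.

Request:
apply_moves --plan '[-0.1,-0.28,0,0,0.6,-0.03,-0.09,-0.4,0,0.6,0,0,-0.4,0,0.6,-0.1,-0.28,0.1,0,0.6,-0.07,-0.19,0.2,0,0.6,-0.07,-0.19,0.2,0,0.6,-0.07,-0.19,0.2,0,0.6,-0.07,-0.19,0.2,0,0.6]'

```text
time: 12.95
tool_pos: [0.5284, 0.1397, 0.0563]
tcp_rot: [0.123, 0.696, -0.123, 0.697]
force: [1.7, 4.1, -3.7]
finger_gap: 0.598
```

```bash
sed -i 's/x0,y0,k=190,165,6/x0,y0,k=185,165,5/; s/y0+100,x0:x0+130/y0+118,x0:x0+150/' zoom.py; sed -i 's/x0=190,y0=165,k=6/x0=185,y0=165,k=5/' pnp.py; python3 zoom.py 18;python3 carr.py|grep -v ft
```

```text
12.95 [0.5284 0.1397 0.0563] [ 1.72  4.09 -3.66] 0.598
front [308.6 244.2] [309.  244.3] y,x mm 0.9 -0.4
right [348.2 208.3] [349.  205.7] y,x mm -4.7 -13.6
green [322.2 221.5] [322.  220.7] y,x mm -2.5 -2.8
```

View pics/z18.png

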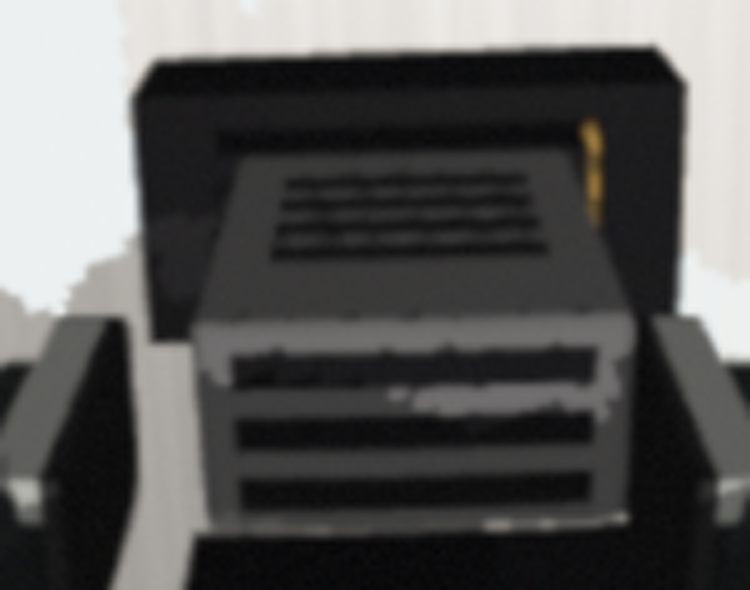

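```bash
python3 -c "
from pnp import *
pose([(195,325),(633,320),(242,152),(580,150),(210,525),(630,522)])"
```

```text
lean to +y deg -0.9 to +x 0.5 yaw -19.0
foot [530.5 144.1  13.7]
ym [522.4 120.4  13.3]
yp [538.7 167.7  14.1]
top [530.8 142.6  95.7]
resid px 1.28
```

That works: the underside is up from 11.0 to 13.7 mm, the lean is now -0.9°, and the carrier is still. I'll re-lower the pads and continue this stroke.

Request:
apply_moves --plan '[0.07,0.19,0,0,0.6,0.03,0.09,-0.5,0,0.6,0,0,-0.5,0,0.6,-0.1,-0.28,0.1,0,0.6,-0.07,-0.19,0.15,0,0.6,-0.07,-0.19,0.15,0,0.6,-0.07,-0.19,0.15,0,0.6,-0.07,-0.19,0.15,0,0.6]'

```text
time: 14.05
tool_pos: [0.5258, 0.1327, 0.0533]
tcp_rot: [0.123, 0.696, -0.122, 0.697]
force: [1.3, 6.4, -3.5]
finger_gap: 0.599
```

```bash
python3 zoom.py 19;python3 carr.py|grep -v ft
```

```text
14.05 [0.5258 0.1327 0.0533] [ 1.27  6.37 -3.53] 0.599
front [308.6 244.2] [308.7 244.7] y,x mm 1.2 1.3
right [348.2 208.3] [349.9 207.2] y,x mm 1.1 -8.2
green [322.2 221.5] [321.9 220.4] y,x mm -3.5 -4.1
```

View pics/z19.png

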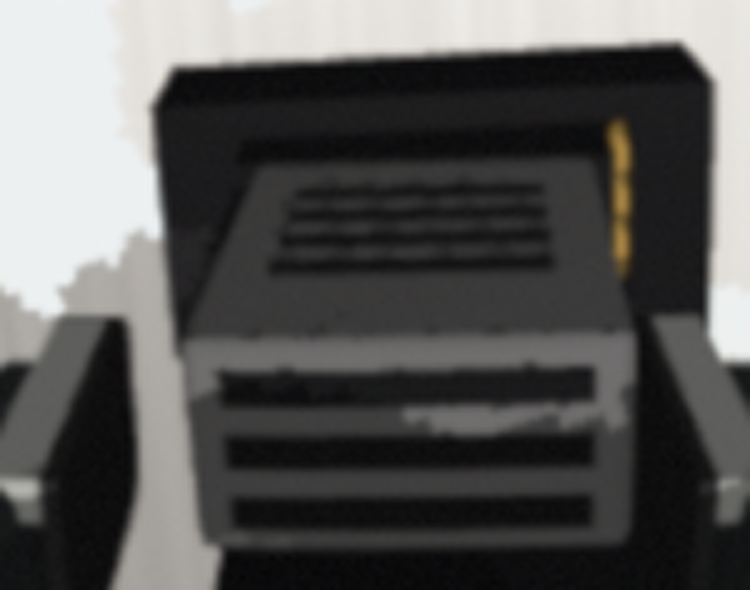

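```bash
python3 -c "
from pnp import *
pose([(185,342),(635,335),(258,162),(598,158),(203,545),(632,540)])"
```

```text
lean to +y deg -3.8 to +x 0.5 yaw -17.6
foot [529.2 140.3  14.6]
ym [521.6 116.6  13. ]
yp [536.8 164.1  16.3]
top [528.  135.   96.4]
resid px 0.82
```

Up again (+y end ~+4.5 mm, -y end ~+1.5 mm). The carrier crept ~1 mm late in the stroke, so I'll keep strokes short and steep. Now towards +y.

Request:
apply_moves --plan '[0.1,0.28,0,0,0.6,0.03,0.09,-0.5,0,0.6,0,0,-0.5,0,0.6,0.1,0.28,0.1,0,0.6,0.07,0.19,0.2,0,0.6,0.07,0.19,0.2,0,0.6,0.07,0.19,0.2,0,0.6,0.07,0.19,0.2,0,0.6,0.07,0.19,0.2,0,0.6]'

```text
time: 15.28
tool_pos: [0.5308, 0.1469, 0.054]
tcp_rot: [0.123, 0.697, -0.124, 0.696]
force: [-1.4, -5.5, -3.5]
finger_gap: 0.599
```

```bash
python3 zoom.py 20;python3 carr.py|grep -v ft
```

```text
15.28 [0.5308 0.1469 0.054 ] [-1.44 -5.51 -3.54] 0.599
front [308.6 244.2] [308.7 244.7] y,x mm 1.1 1.3
right [348.2 208.3] [350.  207.3] y,x mm 1.3 -8.0
green [322.2 221.5] [321.9 220.4] y,x mm -3.5 -3.9
```

View pics/z20.png

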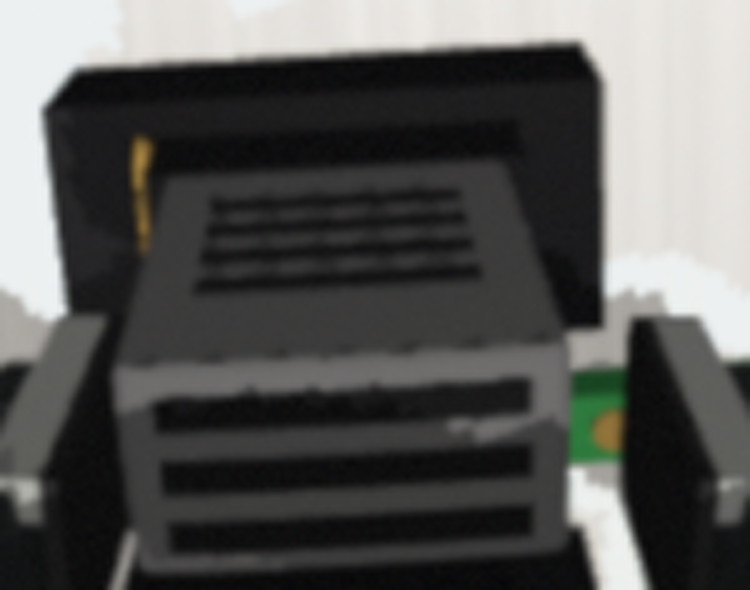

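```bash
python3 -c "
from pnp import *
pose([(115,370),(567,340),(170,178),(510,162),(142,570),(566,548)])"
```

```text
lean to +y deg 1.4 to +x 0.9 yaw -17.1
foot [530.3 141.2  15.9]
ym [523.  117.3  16.5]
yp [537.7 165.1  15.3]
top [532.2 142.7  97.9]
resid px 0.79
```

Good: the -y end is now also up ~5 mm, with the carrier still. Extend this stroke, then reverse.

Request:
apply_moves --plan '[0.07,0.19,0.15,0,0.6,0.07,0.19,0.15,0,0.6,-0.1,-0.28,0,0,0.6,-0.03,-0.09,-0.5,0,0.6,-0.03,-0.09,-0.6,0,0.6,-0.1,-0.28,0.1,0,0.6,-0.07,-0.19,0.2,0,0.6,-0.07,-0.19,0.2,0,0.6,-0.07,-0.19,0.2,0,0.6,-0.07,-0.19,0.2,0,0.6]'

```text
time: 16.62
tool_pos: [0.5273, 0.1366, 0.0553]
tcp_rot: [0.123, 0.696, -0.123, 0.696]
force: [2.4, 4.1, -3.9]
finger_gap: 0.599
```

```bash
python3 zoom.py 21;python3 carr.py|grep -v ft
```

```text
16.62 [0.5273 0.1366 0.0553] [ 2.39  4.13 -3.88] 0.599
front [308.6 244.2] [308.7 244.5] y,x mm 0.9 0.7
right [348.2 208.3] [349. 206.] y,x mm -4.0 -12.4
green [322.2 221.5] [322.3 220.6] y,x mm -2.2 -4.1
```

View pics/z21.png

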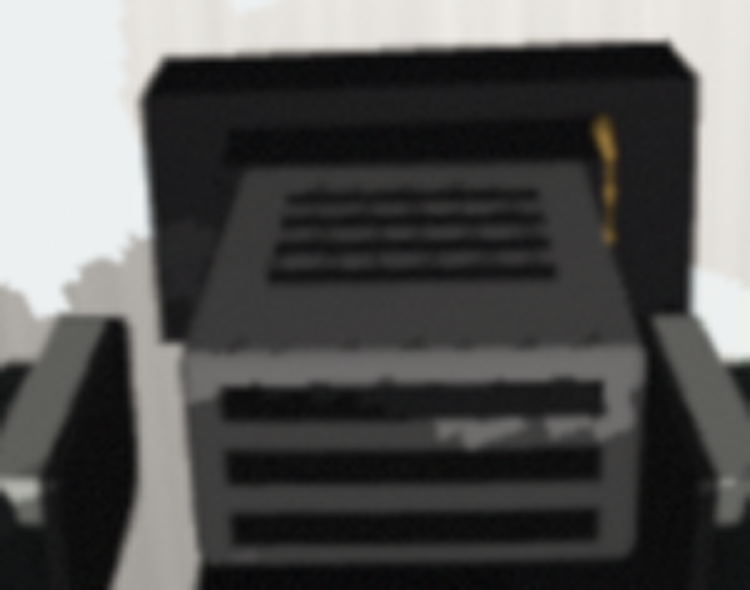

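```bash
python3 -c "
from pnp import *
pose([(182,352),(643,348),(243,170),(588,165),(205,560),(636,555)])"
```

```text
lean to +y deg -1.7 to +x 0.4 yaw -18.5
foot [530.1 141.7  19.1]
ym [522.1 118.   18.3]
yp [538.  165.4  19.8]
top [529.7 139.2 101. ]
resid px 0.96
```

Underside now at ~19 mm (7–8 mm up). Same again in the other direction.

Request:
apply_moves --plan '[-0.07,-0.19,0.18,0,0.6,-0.07,-0.19,0.18,0,0.6,0.1,0.28,0,0,0.6,0.03,0.09,-0.5,0,0.6,0.03,0.09,-0.4,0,0.6,0.1,0.28,0.1,0,0.6,0.07,0.19,0.2,0,0.6,0.07,0.19,0.2,0,0.6,0.07,0.19,0.2,0,0.6,0.07,0.19,0.2,0,0.6]'

```text
time: 17.98
tool_pos: [0.5309, 0.1469, 0.0587]
tcp_rot: [0.123, 0.696, -0.124, 0.696]
force: [-1.2, -3.7, -3.0]
finger_gap: 0.598
```

```bash
python3 zoom.py 22;python3 carr.py|grep -v ft
```

```text
17.98 [0.5309 0.1469 0.0587] [-1.21 -3.66 -3.03] 0.598
front [308.6 244.2] [308.7 244.7] y,x mm 1.4 1.3
right [348.2 208.3] [349.6 206.7] y,x mm -1.1 -10.0
green [322.2 221.5] [322.1 220.3] y,x mm -3.3 -4.8
```

View pics/z22.png

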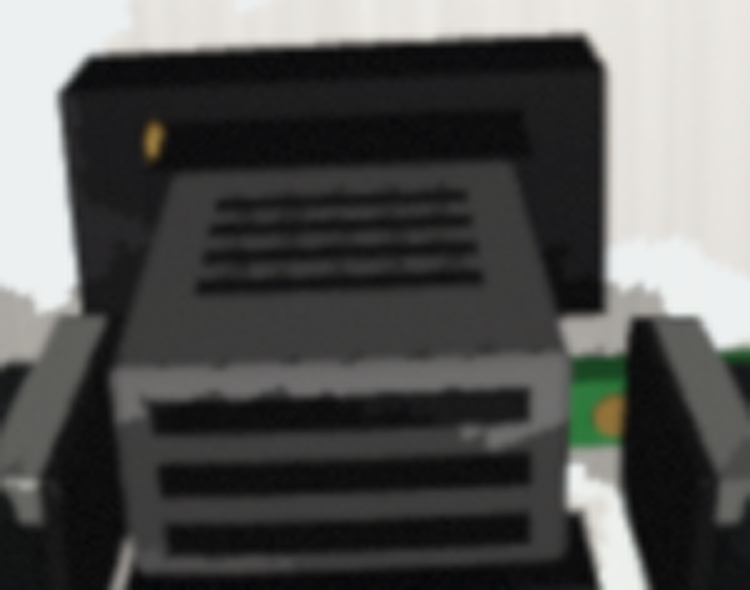

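```bash
python3 -c "
from pnp import *
pose([(112,372),(568,352),(175,175),(515,162),(140,572),(566,552)])"
```

```text
lean to +y deg 0.7 to +x 1.7 yaw -17.5
foot [530.  142.4  21.1]
ym [522.5 118.6  21.3]
yp [537.5 166.3  20.8]
top [532.6 142.5 103. ]
resid px 0.81
```

Request:
apply_moves --plan '[0.07,0.19,0.2,0,0.6,0.07,0.19,0.2,0,0.6,-0.1,-0.28,0,0,0.6,-0.03,-0.09,-0.5,0,0.6,-0.03,-0.09,-0.4,0,0.6,-0.1,-0.28,0.1,0,0.6,-0.07,-0.19,0.2,0,0.6,-0.07,-0.19,0.2,0,0.6,-0.07,-0.19,0.2,0,0.6,-0.07,-0.19,0.2,0,0.6]'

```text
time: 19.32
tool_pos: [0.5273, 0.1366, 0.0629]
tcp_rot: [0.123, 0.696, -0.123, 0.696]
force: [1.5, 4.8, -4.0]
finger_gap: 0.596
```

```bash
python3 zoom.py 23;python3 carr.py|grep -v ft
```

```text
19.32 [0.5273 0.1366 0.0629] [ 1.51  4.75 -3.99] 0.596
front [308.6 244.2] [308.7 244.6] y,x mm 1.2 1.2
right [348.2 208.3] [349.2 206.1] y,x mm -3.4 -12.3
green [322.2 221.5] [322.1 220.3] y,x mm -3.3 -4.9
```

View pics/z23.png

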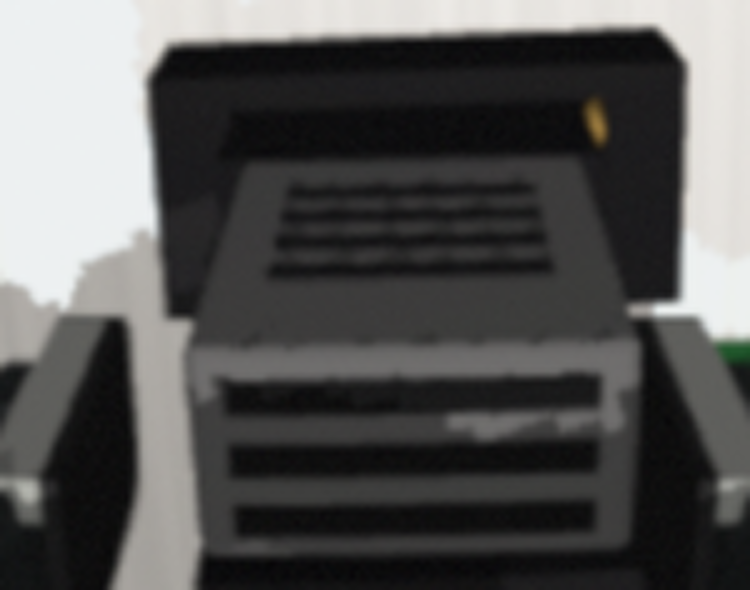

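```bash
python3 -c "
from pnp import *
pose([(187,348),(640,342),(243,160),(582,155),(205,552),(632,548)])"
```

```text
lean to +y deg -1.2 to +x 1.5 yaw -18.7
foot [528.6 141.5  24.7]
ym [520.6 117.8  24.2]
yp [536.7 165.1  25.3]
top [530.  139.1 106.7]
resid px 0.55
```

Request:
apply_moves --plan '[-0.07,-0.19,0.2,0,0.6,-0.07,-0.19,0.2,0,0.6,0.1,0.28,0,0,0.6,0.03,0.09,-0.5,0,0.6,0.03,0.09,-0.5,0,0.6,0.1,0.28,0.1,0,0.6,0.07,0.19,0.2,0,0.6,0.07,0.19,0.2,0,0.6,0.07,0.19,0.2,0,0.6,0.07,0.19,0.2,0,0.6]'

```text
time: 20.68
tool_pos: [0.5312, 0.1476, 0.0659]
tcp_rot: [0.123, 0.696, -0.123, 0.696]
force: [-0.6, -0.9, -0.3]
finger_gap: 0.6
```

```bash
python3 zoom.py 24;python3 carr.py|grep -v ft
```

```text
20.68 [0.5312 0.1476 0.0659] [-0.62 -0.86 -0.28] 0.6
front [308.6 244.2] [308.7 244.6] y,x mm 1.1 1.2
right [348.2 208.3] [349.1 206. ] y,x mm -3.7 -12.3
green [322.2 221.5] [322.  220.4] y,x mm -3.2 -4.2
```

View pics/z24.png

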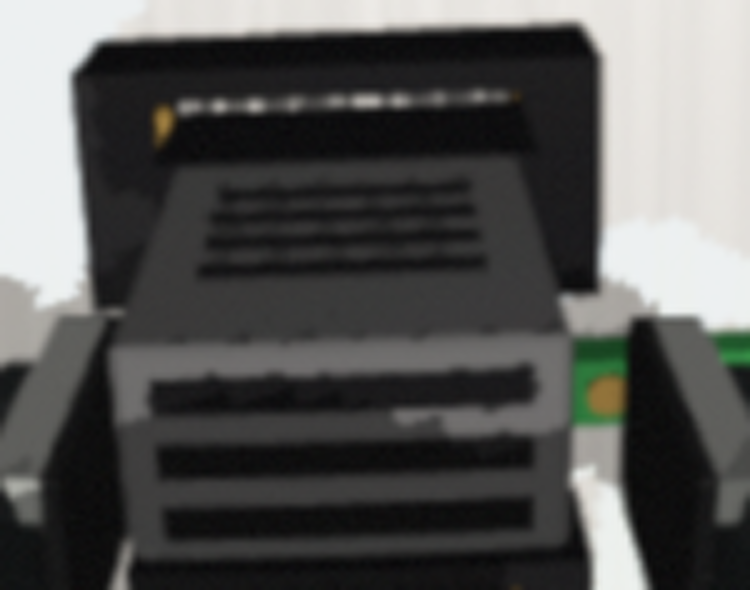

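```bash
python3 -c "
from pnp import *
pose([(112,348),(568,335),(178,168),(518,158),(135,560),(570,548)])"
```

```text
lean to +y deg 0.2 to +x 0.1 yaw -18.1
foot [530.4 143.7  29.7]
ym [522.6 119.9  29.8]
yp [538.2 167.4  29.6]
top [530.6 144.  111.7]
resid px 0.76
```

The underside is now at ~30 mm, level with the strips, upright, with near-zero force: it's practically free. I'll centre the jaws, lower them on the housing and take a firm grip.

Request:
apply_moves --plan '[-0.06,-0.17,0,0.8,0.6,-0.06,-0.17,0,0.7,0.6,0,0,-0.7,0,0.6,0,0,-0.8,0,0.6,0,0,-0.5,0,0.6,0,0,0,0,0.6,0,0,0,0,0.3,0,0,0.05,0,0.3,0,0,0.1,0,0.3]' --grip_force 45

```text
time: 21.9
tool_pos: [0.5299, 0.144, 0.0472]
tcp_rot: [0.114, 0.698, -0.114, 0.698]
force: [0.2, -0.7, -1.9]
finger_gap: 0.509
```

```bash
python3 zoom.py 25;python3 pw.py 25;python3 carr.py|grep -v ft
```

```text
21.9 [0.5299 0.144  0.0472] [ 0.22 -0.73 -1.88] 0.509
21.95 [0.5299 0.144  0.0474] [-1.01 -1.2  -1.45] [-0.218  0.187 -0.022] 0.5108
front [308.6 244.2] [308.7 244.7] y,x mm 1.2 1.3
right [348.2 208.3] [349.1 206.1] y,x mm -3.7 -12.1
green [322.2 221.5] [322.1 220.3] y,x mm -3.2 -4.5
```

View pics/z25.png

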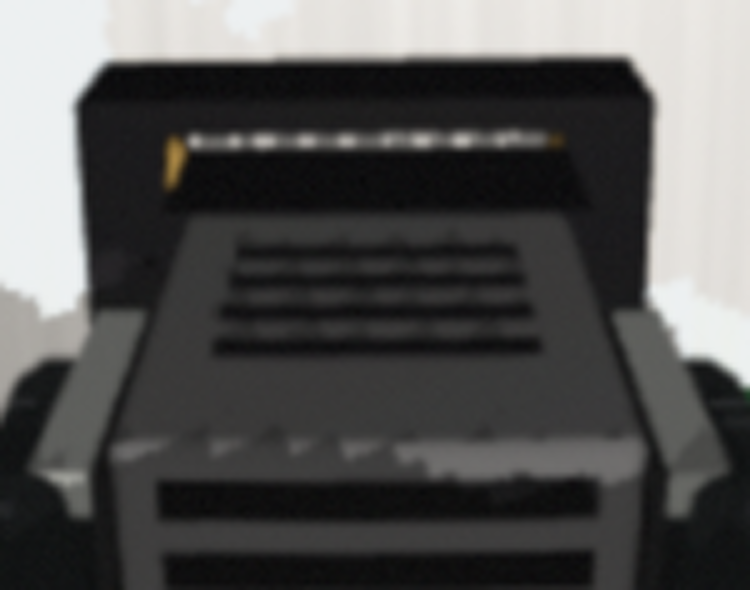

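View pics/m25.png

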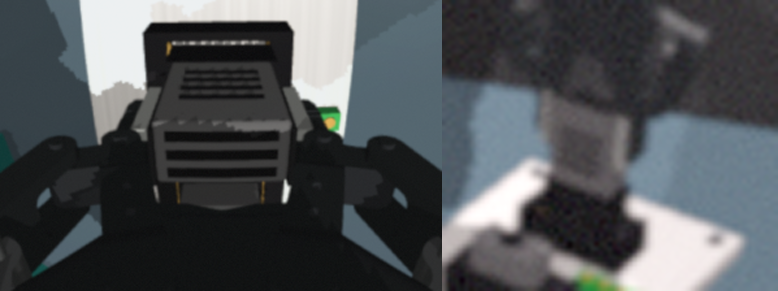

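Firm grip. Lift gently first, watching the force.

Request:
apply_moves --plan '[0,0,0.1,0,0.3,0,0,0.15,0,0.3,0,0,0.15,0,0.3,0,0,0,0,0.3]'

```text
time: 22.6
tool_pos: [0.5301, 0.1441, 0.0514]
tcp_rot: [0.114, 0.698, -0.114, 0.698]
force: [0.4, 0.1, -1.5]
finger_gap: 0.509
```

```bash
python3 zoom.py 26;python3 carr.py|grep -v ft
```

```text
22.6 [0.5301 0.1441 0.0514] [ 0.38  0.07 -1.54] 0.509
front [308.6 244.2] [308.7 244.6] y,x mm 1.2 1.2
right [348.2 208.3] [349.1 206. ] y,x mm -3.7 -12.5
green [322.2 221.5] [322.2 220.4] y,x mm -2.9 -4.5
```

View pics/z26.png

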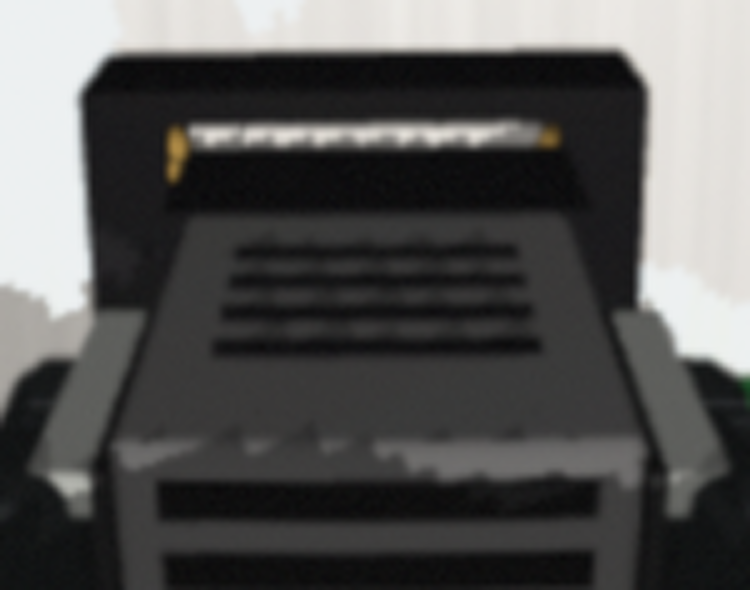

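Force is 1.5 N, just the module's weight, so it's free. Lift 2.1 cm more.

Request:
apply_moves --plan '[0,0,0.5,0,0.3,0,0,0.8,0,0.3,0,0,0.6,0,0.3,0,0,0.2,0,0.3,0,0,0,0,0.3,0,0,0,0,0.3]'

```text
time: 23.45
tool_pos: [0.5298, 0.144, 0.072]
tcp_rot: [0.114, 0.698, -0.114, 0.698]
force: [-0.5, 0.9, -1.0]
finger_gap: 0.508
```

```bash
python3 - <<'E'
from workcell import *
from h import *
s=sense();print(round(s["time"],2),s["tool_pos"].round(4),s["force"].round(2),round(s["finger_gap"],3))
c=capture("wrist");np.savez("w.npz",**c)
cv2.imwrite("pics/z27.png",cv2.resize(c["frame"][150:310,185:335][:,:,::-1],None,fx=5,fy=5,interpolation=cv2.INTER_CUBIC)[:600])
c=capture("top");cv2.imwrite("pics/t27.png",cv2.resize(c["frame"][140:235,170:270][:,:,::-1],None,fx=6,fy=6,interpolation=cv2.INTER_CUBIC))
c=capture("scene");cv2.imwrite("pics/s27.png",c["frame"][:,:,::-1])
E
python3 carr.py|grep -v ft
```

```text
23.45 [0.5298 0.144  0.072 ] [-0.46  0.86 -1.03] 0.508
front [308.6 244.2] [308.7 244.7] y,x mm 1.2 1.3
right [348.2 208.3] [349.2 206. ] y,x mm -3.6 -12.4
green [322.2 221.5] [322.1 220.4] y,x mm -3.1 -4.3
```

View pics/z27.png

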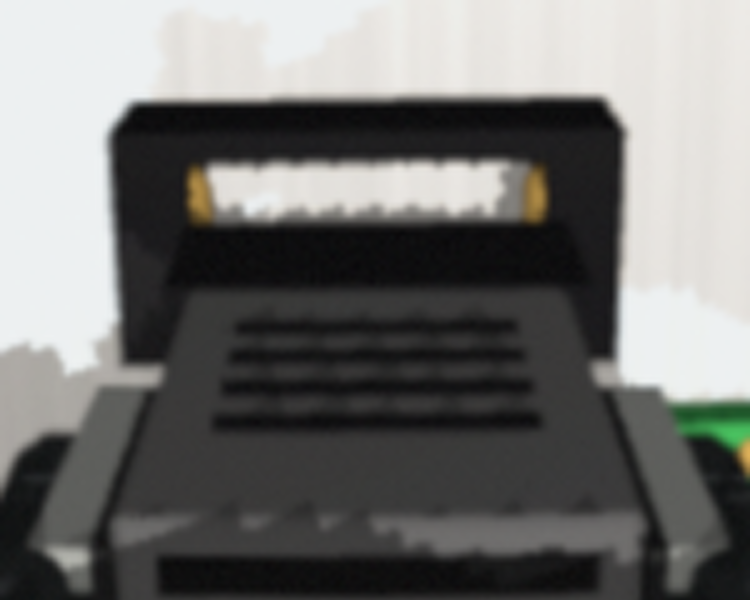

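View pics/t27.png

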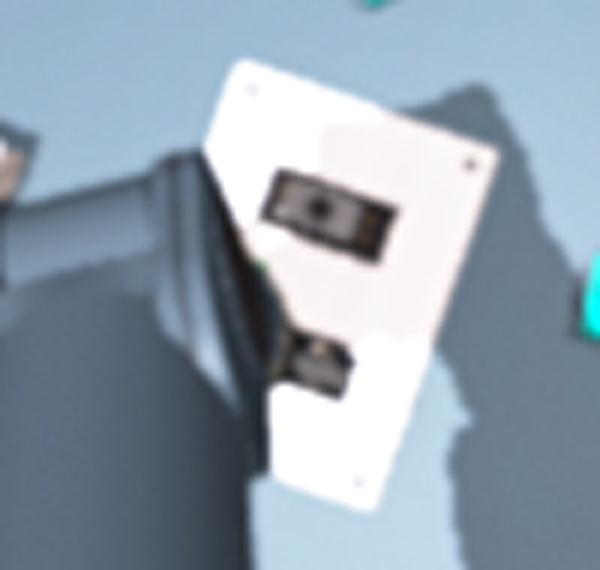

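View pics/s27.png

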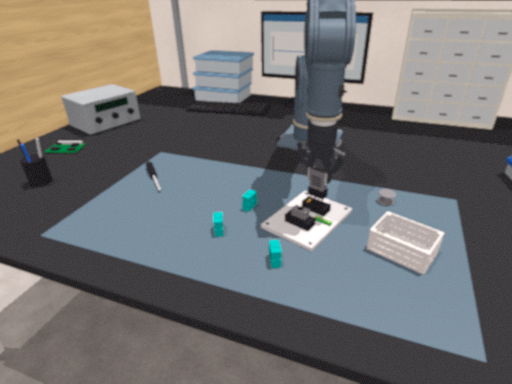

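The module is lifted and clear. I'll measure how far the carrier has moved from its two visible edges in the top view, then check the module pose.

```bash
cat > edge.py <<'E'
from workcell import *
from h import *
def edges(f,c):
    g=f.astype(int).min(2);out=[]
    # long right edge: for rows, find last column >threshold crossing (subpixel) ; short top edge: for columns, first row
    def fit(P,n=3):
        P=np.array(P)
        for _ in range(3):
            vx,vy,x,y=cv2.fitLine(P.astype(np.float32),cv2.DIST_HUBER,0,.01,.01)[:,0]
            r=np.abs((P[:,0]-x)*vy-(P[:,1]-y)*vx);P=P[r<max(.4,2*np.median(r))]
        return P
    A=[];B=[]
    for row in range(172,218):
        cols=np.arange(225,258);v=g[row,225:258]
        d=-np.diff(v.astype(float));i=d.argmax()
        w=np.clip(d[max(0,i-2):i+3],0,None);A.append((225.5+max(0,i-2)+(w*np.arange(len(w))).sum()/w.sum(),row))
    for col in range(214,248):
        v=g[145:166,col].astype(float);d=np.diff(v);i=d.argmax();w=np.clip(d[max(0,i-2):i+3],0,None)
        B.append((col,145.5+max(0,i-2)+(w*np.arange(len(w))).sum()/w.sum()))
    res=[]
    for P in(A,B):
        Q=onz(c,fit(P),.012)[:,:2];m=Q.mean(0);u=np.linalg.svd(Q-m)[2][0];res.append((m,u,len(Q)))
    (m1,u1,n1),(m2,u2,n2)=res
    X=np.linalg.solve(np.c_[u1,-u2],m2-m1);corner=m1+X[0]*u1
    if u1[0]<0:u1=-u1
    if u2[1]<0:u2=-u2
    a1=np.arctan2(u1[1],u1[0]);a2=np.arctan2(-u2[0],u2[1]);a=(a1*2+a2)/3
    R2=np.array([[np.cos(a),-np.sin(a)],[np.sin(a),np.cos(a)]])
    print("corner",(corner*1e3).round(1),"yaw",np.degrees([a1,a2]).round(2),n1,n2,"centre",((corner+R2@[-.11,.08])*1e3).round(1),"socketA",((corner+R2@[-.152,.08])*1e3).round(1))
if __name__=="__main__":
    c=capture("top")
    edges(cv2.imread("pics/top0.png")[:,:,::-1],c);edges(c["frame"],c)
    from pnp import pose
    pose([(113,517-75),(642,513-75),(190,288-75),(568,288-75)])
E
python3 edge.py
```

```text
corner [648.7  13.7] yaw [-20.05 -20.12] 39 34 centre [572.8 126.6] socketA [533.3 141. ]
corner [647.6  16.2] yaw [-17.45 -19.07] 44 32 centre [567.7 126.3] socketA [527.8 139.3]
lean to +y deg -0.2 to +x 0.3 yaw -18.2
foot [530.  143.8  55.8]
ym [522.2 120.   55.7]
yp [537.8 167.5  55.9]
top [530.2 143.4 137.8]
resid px 0.43
```

```bash
python3 - <<'E'
from h import *
c=dict(np.load("w.npz"));c["fish"]=True
uv=np.array([(112,135),(622,130),(122,362),(618,355)])/5+[185,150]
P=onz(c,uv,.036);print((P*1000).round(1).tolist())
d=lambda i,j:np.linalg.norm(P[i]-P[j])*1000
print("len y",d(0,1),d(2,3),"len x",d(0,2),d(1,3));m=P.mean(0);v=P[1]-P[0]+P[3]-P[2]
print("centre",(m*1000).round(1),"yaw",np.degrees(np.arctan2(-v[0],v[1])))
E
```

```text
[[499.1, 112.7, 36.0], [522.3, 183.9, 36.0], [533.0, 100.9, 36.0], [556.2, 173.6, 36.0]]
len y 74.80602651665076 76.28404410935167 len x 35.90359632282582 35.4674808865089
centre [527.7 142.8  36. ] yaw -17.894088009199034
```

The socket mouth measured in the wrist view is at (527.7, 142.8), with its size within 1–2 mm of spec. The module foot is at (530.0, 143.8), underside 55.8 mm: about 20 mm above the mouth, leaning less than 0.5°. One small centring shift and a settle.

Request:
apply_moves --plan '[-0.1,-0.05,0,0,0.3,0,0,0,0,0.3,0,0,0,0,0.3,0,0,0,0,0.3]'

```text
time: 24.2
tool_pos: [0.529, 0.1435, 0.0722]
tcp_rot: [0.114, 0.698, -0.114, 0.698]
force: [-0.7, -0.2, -0.9]
finger_gap: 0.508
```

```bash
python3 look.py 28; python3 - <<'E'
import cv2,numpy as np
E
python3 - <<'E'
from workcell import *
from h import *
c=capture("scene");cv2.imwrite("pics/s28.png",cv2.resize(c["frame"][150:270,200:420][:,:,::-1],None,fx=3.6,fy=3.6,interpolation=cv2.INTER_CUBIC))
E
```

```text
24.2 [0.529  0.1435 0.0722] [-0.73 -0.18 -0.91] [-0.005  0.044  0.009] 0.5076
```

View pics/s28.png

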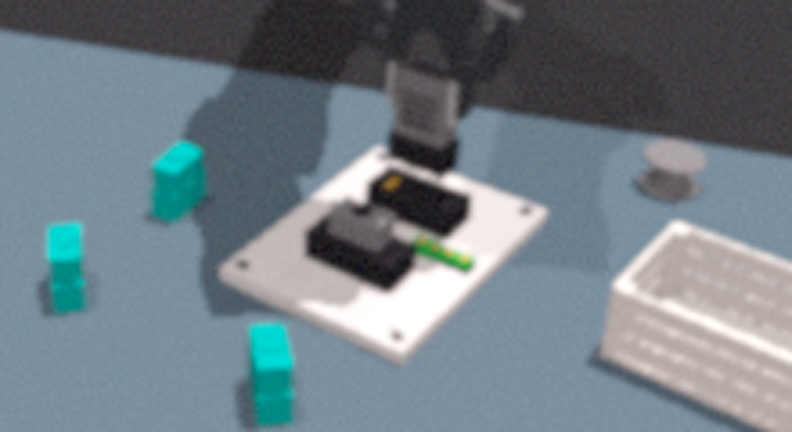

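The picture shows the tall module held upright above its empty socket (425,120 above 420,200). The low module is still plugged in at (360,240), and the blocks, spool and basket haven't moved. Handing in.

```bash
python3 -c "
from workcell import *
print(sign_off())"
```

```text
the job is handed in; nothing more can be done
None
```

The tall module is out of its socket and held upright about 2 cm above it, but the carrier did not stay exactly where it was. It ended about 5 mm from its start and turned about 2°. I handed the job in at 24.2 s and did not nudge the carrier back.

**How it went**
- **Fingertips:** the images showed them 35–40 mm higher than the reported TCP implied, so I set all heights from the images.
- **First tries:** gripping across the 44 mm side and moving sideways slid the carrier 1–3 mm without leaning the module, because this hand cannot tilt. A 12 N pull also briefly lifted the carrier's near end by a few millimetres. I lowered it straight away.
- **What worked:** with the jaws slightly loose around the housing, so not a closed grip, one pad at a time pushed and lifted near the top. That rocked the module a few degrees each way until its foot was level with the spring strips. I then gripped it at 45 N and raised it.

**Last checks**
- **Module:** the underside was at 56 mm, about 20 mm above the socket mouth, leaning less than 0.5°. Before a final 1 mm shift towards it, the module was about 2.5 mm from the measured socket centre, close to what the cameras can resolve. The vertical force, about 1–1.5 N, was just the module's weight.
- **Other objects:** the low module is still plugged in. The turquoise look-alikes, basket and spool showed no movement in the last close view, and the screwdriver looked untouched in the wider picture.
- **Disagreements:** the carrier readings did not agree with each other. The front hole read about 1–2 mm of movement, the green terminal 3–5 mm and the top-view edges about 5 mm. Two other holes could not be tracked reliably.

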